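# Set up the compact hi-fi on its board and stand

### The job

Build up the small hi-fi set: on the oblong wooden board stack the power supply (the longest case, with vent slots in its top), on that the converter (plain smooth top), and on that the amplifier (the shortest case, knob upwards), each centred and lined up lengthwise with the board. Stand the round speaker upright in the middle of the round wooden stand. Set everything down gently, let go of it all, and leave the flat white box, the remote control and the glass where they are.

Things in the scene. Friction and masses are not known exactly. Their poses are not given: they have to be found in the camera images.
- psu_center (a point): power supply: loose dark metal case 120 x 60 x 42 mm (length, width, height) with a bright front plate on one long side and eleven black vent slots across its flat top; about 0.6 kg. The point is its centre, half-way up (21 mm above its underside). x along its 120 mm length, y across its 60 mm width (front plate at -y), z up. Starts on the table, upright.
- dac_center (a point): converter: loose dark metal case 100 x 56 x 38 mm with a bright front plate on one long side (a dark window in it) and a smooth flat top with nothing on it; about 0.4 kg. The point is its centre, half-way up (19 mm above its underside). x along its 100 mm length, y across its 56 mm width (front plate at -y), z up. Starts on the table, upright.
- amp_center (a point): amplifier: loose dark metal case 80 x 52 x 36 mm with a bright front plate on one long side, and a round bright metal volume knob (28 mm across, 14 mm tall, fixed to it) standing on its top, 14 mm off centre towards +x; about 0.3 kg. The point is the centre of the case without the knob, half-way up (18 mm above its underside). x along its 80 mm length, y across its 52 mm width (front plate at -y), z up. Starts on the table, upright.
- speaker_center (a point): round speaker: loose upright cylinder 60 mm across and 72 mm tall, black ends and grey grille, small bright disc in the middle of its top; about 0.4 kg. The point is its centre, half-way up (36 mm above its underside). z up along its axis. Starts on the table, upright.
- board_top (a point): oblong light-wood board on four short rubber feet, 140 x 84 mm, flat top 20 mm above the table, fixed. The point is the centre of its top face. x along its 140 mm length, y across its 84 mm width, z up.
- stand_top (a point): round light-wood stand, a disc 92 mm across, flat top 24 mm above the table, fixed. The point is the centre of its top face; z up.
- settop_center (a point): flat white plastic box 96 x 96 x 22 mm lying loose among the other things, not part of the job. The point is its centre, half-way up (11 mm). x and y along its sides.
- remote_center (a point): black remote control 165 x 44 x 18 mm lying loose at the right, not part of the job. The point is its centre, half-way up (9 mm). x along its length.
- tumbler_center (a point): empty drinking glass, loose and upright at the left, 72 mm across the rim, 100 mm tall, not part of the job. The point is on its axis half-way up (50 mm). z up.
There are look-alikes about, which are no part of the job. What is shaped like the part that bears amp_center but turquoise is not meant. What is shaped like the part that bears speaker_center but green is not meant.

How it is judged (in metres and radians):
On the way, in this order (a step that is already met when the one before it is completed fails the run):
1. the power supply stands on the oblong board, centred and lined up (x of psu_center in the frame of board_top between -0.015 and 0.015 m and y of psu_center in the frame of board_top between -0.015 and 0.015 m and z of psu_center in the frame of board_top between 0.016 and 0.026 m and angle between psu_center's own z axis and vertical below 0.1 rad and angle between the x axis of psu_center and the x axis of board_top, either way round below 0.2 rad), for 0.2 s.
2. the converter stands on the power supply, centred and lined up (all of step 1 and x of dac_center in the frame of psu_center between -0.015 and 0.015 m and y of dac_center in the frame of psu_center between -0.015 and 0.015 m and z of dac_center in the frame of psu_center between 0.035 and 0.045 m and angle between dac_center's own z axis and vertical below 0.1 rad and angle between the x axis of dac_center and the x axis of psu_center, either way round below 0.2 rad), for 0.2 s.
3. the amplifier stands on the converter, centred and lined up (all of step 2 and x of amp_center in the frame of dac_center between -0.015 and 0.015 m and y of amp_center in the frame of dac_center between -0.015 and 0.015 m and z of amp_center in the frame of dac_center between 0.032 and 0.042 m and angle between amp_center's own z axis and vertical below 0.1 rad and angle between the x axis of amp_center and the x axis of dac_center, either way round below 0.2 rad), for 0.2 s.
At the end, for the whole second after the job is handed in: Power supply on the board, converter on it, amplifier on that, speaker on the round stand: each upright within 0.1 rad, within 15 mm of the middle of what it stands on, height within 5 mm, cases aligned lengthwise within 0.2 rad (either way round); all released and at rest (all of step 3 and horizontal distance between speaker_center and stand_top below 0.015 m and z of speaker_center in the frame of stand_top between 0.031 and 0.041 m and angle between speaker_center's own z axis and vertical below 0.1 rad and linear speed of each of psu, dac, amp, speaker below 0.02 m/s and angular speed of each of psu, dac, amp, speaker below 0.2 rad/s); the robot touches nothing.
It fails at once if the flat box is moved by more than 30 mm (distance of settop_center from where it was at the start of the episode above 0.03 m).
It fails at once if the remote control is moved by more than 30 mm (distance of remote_center from where it was at the start of the episode above 0.03 m).
It fails at once if the glass tumbler is moved by more than 30 mm (distance of tumbler_center from where it was at the start of the episode above 0.03 m).
It fails at once if one of the cases or the speaker is tipped over (angle between any of psu_center, dac_center, amp_center, speaker_center's own z axis and vertical above 0.9 rad).
It fails at once if a case or the speaker is dropped or slammed onto its place (contact force above 80 N) (contact force between psu and board above 80 N or contact force between dac and psu above 80 N or contact force between amp and dac above 80 N or contact force between speaker and stand above 80 N).
It also fails if it takes over 134 s, if anything falls off the work surface, if the arm or the gripper's body presses on something with over 40 N, if the wrist force passes 120 N, or if a joint passes its speed limit or range.

### The arm

A 7-joint arm with a two-finger parallel gripper is mounted at the origin on the work surface. World frame = base frame: x ahead of the robot, y to its left, z up, the work surface at z = 0. Lengths are in m, angles in degrees, forces in N, time in s.
With the tool pointing down it reaches from about 0.35 to 0.9 m from the base axis. Payload 8.1 kg.
Tool frame: the origin (TCP) lies midway between the tips of the shut fingers; the grasp point (between the pads) lies 19 mm behind it; z points along the fingers, y is the direction in which the jaws open and shut (so a half turn about z gives the same grasp; the last joint's range is limited). The gripper opens to 92 mm and grips with 3 to 60 N. Pads are 19 mm wide; open, the fingers measure 130 mm over their backs; the gripper's body (75 mm by 190 mm) begins 47 mm behind the grasp point.
Start: joints at [-73.373, 24.895, 1.432, 90.138, -0.665, 64.973, -4.303], TCP at [0.239, 0.577, 0.227] pointing down, gripper open.
Joint ranges: [-149.89, 149.89], [-25.12, 119.58], [-72.63, 75.52], [4.76, 147.25], [-75.54, 255.54], [6.69, 114.76], [-157.13, 157.13]. Speed limits (degrees/s): [127.2, 127.2, 172.46, 172.46, 180, 180, 180].

### API

Orientations are given as [roll, pitch, yaw] about the fixed x, y, z axes, in that order (R = Rz(yaw) Ry(pitch) Rx(roll)).
In Python, from plant import * gives the robot as it stands. The module is installed in compiled form; this text tells all that it offers.
- The arm moves only by the tool drive_tool, never from a script. Its argument "targets" is a list of rows, each an object with "linear": the shift along the tool's x, y, z in mm, a list of three; "turn": the turn, a rotation vector about the tool's x, y, z in degrees, a list of three; "hand": the closure in counts, from 0 (fully open) to 255 (shut). A call has 1 to 8 rows; each row shifts and turns the pose as measured when the row begins, along the tool's axes as they then stand; what a row does not reach is not made up. A row lasts 1/8 s, in which the tool goes at most 62.5 mm and 10.7 degrees, less where a joint would pass 70% of its speed; a pose out of reach is approached as far as the arm can. A call with a gripper value outside its range is refused whole. The fingers move at their own pace and stop on an object; "grip_force" is the grip in N (left out, the last holds). Time passes only in rows, so rows that do not move let the fingers close. It gives the time, the measured TCP pose, the force and the opening at its end, in the units of the state.
- sense(): the state, without advancing time (a new reading comes with each control period).
- grab_frame(name): name is "side" or "top"; returns (picture, depth): 384x512x3 uint8, blue, green, red; 384x512 float32, m along the optical axis (not along the pixel's ray), 0 where there is no reading.
- camera_model(name): a dict with "camera_matrix" (3x3 intrinsics, pixels), "k1" (the pictures are not rectified: a ray, as slopes to the right and down, at radius r is drawn at 1 + k1 r^2 times it, then the intrinsics apply), "R" (3x3) and "t" (3): a world point X has camera coordinates R X + t. Camera axes: x right, y down, z forward; pixel columns grow to the right and rows downward; lengths in m; the calibration is good to about 2 mm. A picture is of the moment at which its call begins. camera_model takes no time and is no camera call.
- finish_job(): hands the job in, once; it reports no verdict.
The state is a dict: "t": time; "joint_positions": joint angles; "dq": joint speeds; "joint_torque": joint torques, N m; "eef_pos": TCP position; "ee_rot": TCP orientation; "wrist_force": force on the tool from outside, world axes, zero at the start; "ft_torque": the same for the moment, N m; "gripper_width": finger opening in m.
Only numpy, scipy, OpenCV 4.12 (cv2) and the standard library are available. Lean on these libraries where they do the work, as an engineer would, in place of code of your own. Each camera call takes 0.05 s, during which the arm holds its last target.

## Working session

There is one attempt and no reset: what is moved stays moved. The work goes in short steps, Python scripts to look and compute and a tool call to move; the robot and the scene stay as the last step left them, time stands still between calls to the robot, and variables do not carry over. Pictures are saved under pics/ and viewed, and the job is handed in when it is done.

Besides the shell and the picture viewer there is one more tool, called after "Request:" by a JSON object that holds its "op" and its "data", one argument or row to a line. drive_tool: Moves the arm, as the interface text tells. Its arguments: {"type":"object","properties":{"targets":{"type":"array","items":{"type":"object","properties":{"linear":{"type":"array","items":{"type":"number"}},"turn":{"type":"array","items":{"type":"number"}},"hand":{"type":"number"}}}},"grip_force":{"type":"number"}},"required":["targets"]}

```bash
mkdir -p pics
python3 - <<'E'
from plant import *
import cv2,numpy as np
print(sense())
for n in("side","top"):
    p,d=grab_frame(n); cv2.imwrite(f"pics/{n}0.png",p); np.save(f"{n}0.npy",d)
    print(n,camera_model(n), (d==0).mean())
E
```

```text
{'t': 0.0, 'joint_positions': array([-73.3740537 ,  24.93509074,   1.43070108,  90.18829236,
        -0.66596115,  64.97217087,  -4.30520327]), 'dq': array([ 0.0571098 , -0.06730843, -0.00592148,  0.02270883, -0.00013656,
        0.04788441,  0.04614732]), 'joint_torque': array([-1.85976642e-03, -6.67849159e+01,  9.84582715e-01, -3.14463794e+01,
       -6.03700010e-02,  4.30243893e-02,  1.87534156e-04]), 'eef_pos': array([0.23907546, 0.57692863, 0.22596514]), 'ee_rot': array([-1.79913018e+02,  6.67111325e-03,  1.57488798e+02]), 'wrist_force': array([-0.33388705, -0.38777743, -0.94342277]), 'ft_torque': array([-0.03663136, -0.02451206, -0.03923589]), 'gripper_width': 0.09184013143678749}
side {'camera_matrix': array([[464.58171607,   0.        , 255.96020819],
       [  0.        , 464.58171607, 197.23809531],
       [  0.        ,   0.        ,   1.        ]]), 'k1': -0.1385644896418282, 'R': array([[ 0.93417142, -0.35646455, -0.01602468],
       [-0.25182666, -0.62680371, -0.73736045],
       [ 0.25279853,  0.6928565 , -0.67530939]]), 't': array([-0.5643069 ,  0.18604724,  1.38105065])} 0.006266276041666667
top {'camera_matrix': array([[461.64383875,   0.        , 264.5069843 ],
       [  0.        , 461.64383875, 192.50547569],
       [  0.        ,   0.        ,   1.        ]]), 'k1': -0.13567278800842023, 'R': array([[ 0.00438241, -0.99990155,  0.01333011],
       [-0.99006949, -0.0062116 , -0.14044151],
       [ 0.14051049, -0.01258227, -0.98999924]]), 't': array([-0.01590998,  0.60961849,  1.25694499])} 0.004114786783854167
```

View pics/top0.png

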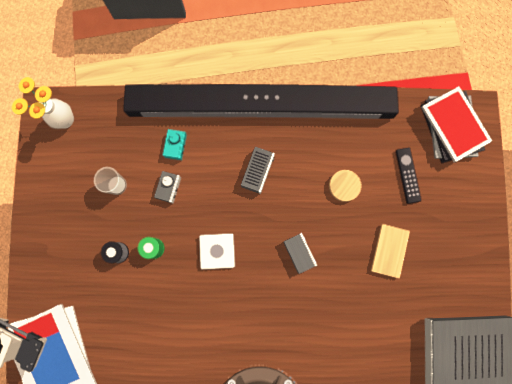

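View pics/side0.png

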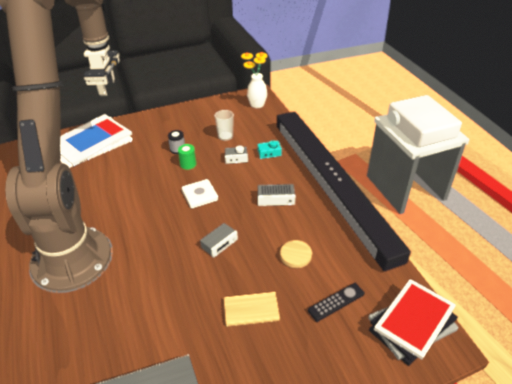

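Top picture: the vented power supply is at (258,170), the plain converter at (300,253) and the board at (391,251). The stand is at (345,186). The two candidates for the amplifier are (168,187), dark, and (174,145), turquoise. The two for the speaker are (116,252), grey/black, and (150,248), green. The dark case and the grey/black cylinder fit the description. I'll confirm both in an enlarged crop and measure them.

```bash
cat > h.py <<'E'
import cv2,numpy as np
from plant import *
def cloud(name,d):
    c=camera_model(name);K=c["camera_matrix"];k1=c["k1"]
    h,w=d.shape;u,v=np.meshgrid(np.arange(w),np.arange(h))
    pts=np.stack([u,v],-1).reshape(-1,1,2).astype(np.float64)
    n=cv2.undistortPoints(pts,K,np.array([k1,0,0,0,0.]),criteria=None) if False else cv2.undistortPointsIter(pts,K,np.array([k1,0,0,0,0.]),None,None,(3,60,1e-9))
    n=n.reshape(h,w,2)
    X=np.stack([n[...,0]*d,n[...,1]*d,d],-1)
    W=(X-c["t"])@c["R"]
    W[d==0]=np.nan
    return W
def proj(name,P):
    c=camera_model(name)
    r,_=cv2.Rodrigues(c["R"])
    return cv2.projectPoints(np.atleast_2d(np.float64(P)),r,c["t"],c["camera_matrix"],np.array([c["k1"],0,0,0,0.]))[0].reshape(-1,2)
def obj(W,cen,zmin,zmax,rad=0.1):
    m=(W[...,2]>zmin)&(W[...,2]<zmax)&(np.hypot(W[...,0]-cen[0],W[...,1]-cen[1])<rad)
    n,l,s,c=cv2.connectedComponentsWithStats(m.astype(np.uint8),connectivity=4)
    return m,l,s
E
python3 - <<'E'
from h import *
d=np.load("top0.npy");W=cloud("top",d)
p=cv2.imread("pics/top0.png")
for n,(u,v) in dict(psu=(258,170),dac=(300,253),amp=(162,187),knob=(167,182),spk=(116,252),board=(391,251),stand=(345,186),settop=(217,251),remote=(408,175),table=(330,300),green=(150,248),turq=(174,145),table2=(220,200)).items():
    print(n,W[v,u].round(4))
cv2.imwrite("pics/c0.png",cv2.resize(p[120:290,80:330],None,fx=3,fy=3,interpolation=cv2.INTER_CUBIC))
E
```

```text
psu [0.6746 0.0061 0.0401]
dac [ 0.4407 -0.1123  0.0396]
amp [0.6249 0.2795 0.0345]
knob [0.6362 0.2617 0.0542]
spk [0.4385 0.3928 0.0744]
board [ 0.4461 -0.3753  0.0217]
stand [ 0.6326 -0.2446  0.0255]
settop [0.4453 0.1199 0.0262]
remote [ 0.6683 -0.4354  0.0155]
table [ 0.3076 -0.201   0.0019]
green [0.4508 0.2987 0.0741]
turq [0.7464 0.2482 0.0406]
table2 [0.5929 0.1158 0.0012]
```

View pics/c0.png

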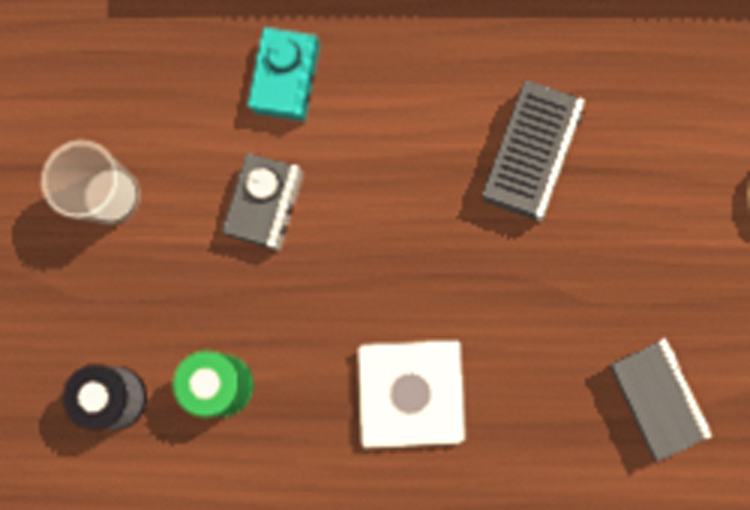

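The crop confirms it: the dark amplifier with a bright knob is at full-picture (168,187), and the black/grey speaker is at (116,252). Next I'll fit the faces.

```bash
cat >> h.py <<'E'
def fit(W,uv,z,tol=0.006,box=60):
    m=(np.abs(W[...,2]-z)<tol).astype(np.uint8)
    n,l,s,c=cv2.connectedComponentsWithStats(m,connectivity=4)
    u,v=uv
    k=l[v,u]
    P=W[l==k]
    r=cv2.minAreaRect((P[:,:2]*1000).astype(np.float32))
    (cx,cy),(w,h),a=r
    if w<h: w,h,a=h,w,a+90
    a=(a+90)%180-90
    return dict(n=len(P),c=(round(cx,1),round(cy,1)),mean=(P[:,:2].mean(0)*1000).round(1),size=(round(w,1),round(h,1)),ang=round(a,1),z=round(float(np.median(P[:,2])*1000),1),zs=round(float(P[:,2].std()*1000),1))
E
python3 - <<'E'
from h import *
W=cloud("top",np.load("top0.npy"))
for n,(u,v,z) in dict(psu=(258,170,.042),dac=(300,253,.038),amp=(160,190,.036),spk=(116,252,.072),board=(391,251,.02),stand=(345,186,.024),settop=(217,251,.022),remote=(408,175,.018),turq=(170,153,.036),green=(150,248,.072)).items():
    print(n,fit(W,(u,v),z))
W=cloud("side",np.load("side0.npy"))
for n,(u,v,z) in dict(psu=(276,188,.042),dac=(217,236,.038),amp=(229,151,.036),spk=(176,133,.072),board=(251,309,.02),stand=(296,254,.024),settop=(193,193,.022)).items():
    try: print("S",n,fit(W,(u,v),z), W[v,u])
    except Exception as e: print(n,e,W[v,u])
E
```

```text
psu {'n': 852, 'c': (677.9, 8.1), 'mean': array([677.6,   8.1]), 'size': (120.3, 60.0), 'ang': -19.2, 'z': 41.2, 'zs': 2.4}
dac {'n': 706, 'c': (440.2, -112.6), 'mean': array([ 440. , -112.3]), 'size': (100.8, 56.8), 'ang': 26.1, 'z': 37.2, 'zs': 2.5}
amp {'n': 409, 'c': (627.8, 267.5), 'mean': array([624.3, 267.9]), 'size': (80.1, 52.5), 'ang': -13.4, 'z': 35.2, 'zs': 2.5}
spk {'n': 366, 'c': (438.3, 408.6), 'mean': array([438.3, 408.7]), 'size': (59.4, 58.8), 'ang': -13.9, 'z': 70.7, 'zs': 2.4}
board {'n': 1383, 'c': (447.3, -375.1), 'mean': array([ 446.1, -373.7]), 'size': (141.7, 86.1), 'ang': -14.6, 'z': 19.7, 'zs': 2.5}
stand {'n': 748, 'c': (636.7, -245.4), 'mean': array([ 635.7, -245. ]), 'size': (90.3, 88.8), 'ang': -34.2, 'z': 23.4, 'zs': 2.5}
settop {'n': 1116, 'c': (445.2, 122.4), 'mean': array([444.9, 122. ]), 'size': (96.9, 96.2), 'ang': -86.2, 'z': 21.1, 'zs': 2.4}
remote {'n': 786, 'c': (668.4, -437.0), 'mean': array([ 667.8, -436. ]), 'size': (163.4, 47.1), 'ang': 10.0, 'z': 17.9, 'zs': 2.6}
turq {'n': 391, 'c': (753.8, 250.1), 'mean': array([750. , 250.6]), 'size': 
[... 633 characters left out ...]
.60527336 0.27887984 0.03858441]
S spk {'n': 121, 'c': (438.8, 407.8), 'mean': array([437.3, 405. ]), 'size': (62.5, 56.7), 'ang': 77.2, 'z': 74.7, 'zs': 2.9} [0.44271218 0.41443144 0.07532957]
S board {'n': 1406, 'c': (447.3, -373.1), 'mean': array([ 446.1, -376. ]), 'size': (138.8, 90.1), 'ang': -15.4, 'z': 22.1, 'zs': 2.1} [ 0.44530883 -0.38052719  0.02457925]
S stand {'n': 598, 'c': (634.0, -245.2), 'mean': array([ 633.2, -246.4]), 'size': (91.2, 90.8), 'ang': 25.7, 'z': 25.6, 'zs': 2.4} [ 0.63464123 -0.2492089   0.02240972]
S settop {'n': 546, 'c': (446.5, 120.8), 'mean': array([445.3, 117.4]), 'size': (100.5, 96.4), 'ang': -86.4, 'z': 23.8, 'zs': 2.4} [0.42365847 0.11706498 0.02734803]
```

Fitted sizes match the given ones to about 2 mm, and both cameras agree. I'll write a move planner (it prints numbers only) and check the glass, which is close to the amplifier.

```bash
cat >> h.py <<'E'
from scipy.spatial.transform import Rotation as Ro
def plan(x,y,z,yaw,step=45,turn=9):
    s=sense();p=s["eef_pos"]*1000;R=Ro.from_euler("xyz",s["ee_rot"],degrees=True)
    T=Ro.from_euler("xyz",[180,0,yaw],degrees=True);g=np.array([x,y,z],float)
    print("now",p.round(1),s["ee_rot"].round(2),"t",round(s["t"],2),"w",round(s["gripper_width"]*1000,1),"F",s["wrist_force"].round(1),"q",s["joint_positions"].round(0))
    n=int(max(1,np.ceil(max(np.linalg.norm(g-p)/step,np.degrees((R.inv()*T).magnitude())/turn))))
    for i in range(n):
        dl=R.inv().apply(g-p)/(n-i);dr=(R.inv()*T).as_rotvec(degrees=True)/(n-i)
        dl=dl.round(1);dr=dr.round(1)
        p=p+R.apply(dl);R=R*Ro.from_rotvec(dr,degrees=True)
        print(f'{{"linear":{dl.tolist()},"turn":{dr.tolist()}}}')
    print("end",p.round(1),R.as_euler("xyz",degrees=True).round(2))
E
python3 - <<'E'
from h import *
p=cv2.imread("pics/top0.png")
# glass: base circle/rim hypotheses: project rim & base circle and compare visually
im=cv2.resize(p[150:220,70:220],None,fx=5,fy=5,interpolation=cv2.INTER_CUBIC)
x,y=.632,.392
for z,r in((0.1,.036),(0.,.028)):
    a=np.linspace(0,2*np.pi,60);P=np.c_[x+r*np.cos(a),y+r*np.sin(a),0*a+z]
    q=(proj("top",P)-[70,150]+.5)*5
    cv2.polylines(im,[q.astype(np.int32)],True,(255,0,0) if z else (0,255,0),1)
cv2.imwrite("pics/g0.png",im)
plan(677.5,8,200,160.7)
E
```

```text
now [239.1 577.  226. ] [-1.7992e+02  1.0000e-02  1.5749e+02] t 0.1 w 91.9 F [-0.   0.6  0.3] q [-73.  25.   1.  90.  -1.  65.  -4.]
{"linear":[-38.9, -22.4, 1.7],"turn":[-0.0, 0.0, -0.2]}
{"linear":[-38.8, -22.5, 1.7],"turn":[-0.0, 0.0, -0.2]}
{"linear":[-38.8, -22.6, 1.7],"turn":[-0.0, 0.0, -0.2]}
{"linear":[-38.7, -22.8, 1.7],"turn":[-0.0, 0.0, -0.2]}
{"linear":[-38.6, -22.9, 1.7],"turn":[-0.0, 0.0, -0.2]}
{"linear":[-38.5, -23.0, 1.6],"turn":[-0.0, 0.0, -0.2]}
{"linear":[-38.5, -23.2, 1.7],"turn":[-0.0, 0.0, -0.2]}
{"linear":[-38.4, -23.3, 1.6],"turn":[-0.0, 0.0, -0.2]}
{"linear":[-38.3, -23.4, 1.7],"turn":[-0.0, 0.0, -0.2]}
{"linear":[-38.2, -23.6, 1.6],"turn":[-0.0, 0.0, -0.2]}
{"linear":[-38.1, -23.7, 1.7],"turn":[-0.0, 0.0, -0.2]}
{"linear":[-38.0, -23.8, 1.6],"turn":[-0.0, 0.0, -0.2]}
{"linear":[-38.0, -24.0, 1.7],"turn":[-0.0, 0.0, -0.2]}
{"linear":[-37.9, -24.1, 1.6],"turn":[-0.0, 0.0, -0.2]}
{"linear":[-37.8, -24.2, 1.7],"turn":[-0.0, 0.0, -0.2]}
{"linear":[-37.6, -24.4, 1.6],"turn":[-0.1, 0.0, -0.2]}
end [677.4   8.  200. ] [179.98   0.   160.69]
```

View pics/g0.png

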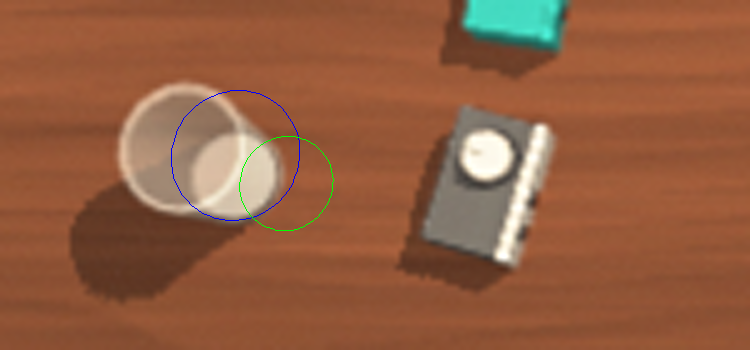

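The glass really sits about 26 mm further to +y than my guess, at roughly (0.636, 0.42). That leaves about 25 mm of clearance beside the amplifier. Moving to the power supply.

Request:
{"op": "drive_tool", "data": {
  "targets": [
    {"linear": [-38.8, -22.5, 1.7], "turn": [0, 0, -0.2], "hand": 0},
    {"linear": [-38.8, -22.5, 1.7], "turn": [0, 0, -0.2], "hand": 0},
    {"linear": [-38.8, -22.5, 1.7], "turn": [0, 0, -0.2], "hand": 0},
    {"linear": [-38.7, -22.8, 1.7], "turn": [0, 0, -0.2], "hand": 0},
    {"linear": [-38.6, -22.9, 1.7], "turn": [0, 0, -0.2], "hand": 0},
    {"linear": [-38.5, -23, 1.7], "turn": [0, 0, -0.2], "hand": 0},
    {"linear": [-38.5, -23.2, 1.7], "turn": [0, 0, -0.2], "hand": 0},
    {"linear": [-38.4, -23.3, 1.7], "turn": [0, 0, -0.2], "hand": 0}
  ],
  "grip_force": 30
}}

```text
t: 1.1
eef_pos: [0.461, 0.2866, 0.2091]
ee_rot: [-179.7, -0.2, 159.6]
wrist_force: [-0.1, 0.5, -0.1]
gripper_width: 0.0923
```

```bash
python3 -c "
from h import *
plan(677.5,8,200,160.7)"
```

```text
now [461.  286.6 209.1] [-1.7969e+02 -1.6000e-01  1.5961e+02] t 1.1 w 92.3 F [-0.1  0.5 -0.1] q [-43.  18.   7. 103.  -3.  59.  35.]
{"linear":[-37.5, -23.2, 1.2],"turn":[-0.0, -0.0, -0.1]}
{"linear":[-37.5, -23.3, 1.2],"turn":[-0.0, -0.0, -0.1]}
{"linear":[-37.4, -23.3, 1.1],"turn":[-0.1, -0.0, -0.1]}
{"linear":[-37.4, -23.4, 1.1],"turn":[-0.0, -0.0, -0.2]}
{"linear":[-37.3, -23.5, 1.1],"turn":[-0.1, -0.0, -0.1]}
{"linear":[-37.2, -23.6, 1.1],"turn":[-0.0, -0.1, -0.2]}
{"linear":[-37.2, -23.8, 1.1],"turn":[-0.1, -0.0, -0.1]}
{"linear":[-37.1, -23.8, 1.1],"turn":[-0.0, -0.1, -0.2]}
end [677.5   8.  200. ] [-1.7999e+02  4.0000e-02  1.6071e+02]
```

Request:
{"op": "drive_tool", "data": {
  "targets": [
    {"linear": [-37.5, -23.3, 1.2], "turn": [0, 0, -0.1], "hand": 0},
    {"linear": [-37.5, -23.3, 1.2], "turn": [0, 0, -0.1], "hand": 0},
    {"linear": [-37.4, -23.3, 1.1], "turn": [-0.1, 0, -0.1], "hand": 0},
    {"linear": [-37.4, -23.4, 1.1], "turn": [0, 0, -0.2], "hand": 0},
    {"linear": [-37.3, -23.5, 1.1], "turn": [-0.1, 0, -0.1], "hand": 0},
    {"linear": [-37.2, -23.6, 1.1], "turn": [0, -0.1, -0.2], "hand": 0},
    {"linear": [-37.2, -23.8, 1.1], "turn": [-0.1, 0, -0.1], "hand": 0},
    {"linear": [-37.1, -23.8, 1.1], "turn": [0, -0.1, -0.2], "hand": 0}
  ]
}}

```text
t: 2.1
eef_pos: [0.6819, -0.0019, 0.1967]
ee_rot: [-179.9, -0.2, 160.8]
wrist_force: [0.2, 0.1, 0.3]
gripper_width: 0.092
```

```bash
python3 -c "
from h import *
plan(677.5,8,60,160.7,30)"
```

```text
now [681.9  -1.9 196.7] [-179.87   -0.21  160.82] t 2.1 w 92.0 F [0.2 0.1 0.3] q [-12.  32.  13.  84.  -7.  65.  72.]
{"linear":[1.4, 1.6, 27.3],"turn":[-0.0, -0.0, 0.0]}
{"linear":[1.4, 1.7, 27.4],"turn":[-0.0, -0.1, 0.0]}
{"linear":[1.4, 1.6, 27.3],"turn":[-0.0, -0.0, 0.0]}
{"linear":[1.4, 1.7, 27.4],"turn":[-0.1, -0.1, 0.1]}
{"linear":[1.5, 1.6, 27.3],"turn":[-0.0, -0.0, 0.0]}
end [677.5   8.   60. ] [-1.7997e+02 -1.0000e-02  1.6072e+02]
```

Request:
{"op": "drive_tool", "data": {
  "targets": [
    {"linear": [4, 4, 22], "turn": [0, -0.1, 0], "hand": 0},
    {"linear": [3, 4, 28], "turn": [0, -0.1, 0], "hand": 0},
    {"linear": [0, 0.3, 28], "turn": [-0.1, 0, 0.1], "hand": 0},
    {"linear": [0, 0, 28], "turn": [0, 0, 0], "hand": 0},
    {"linear": [0, 0, 20], "turn": [0, 0, 0], "hand": 0},
    {"linear": [0, 0, 0], "turn": [0, 0, 0], "hand": 0}
  ]
}}

```text
t: 2.85
eef_pos: [0.6778, 0.0017, 0.0639]
ee_rot: [-179.7, -0.1, 160.3]
wrist_force: [-0.6, -0.9, -0.1]
gripper_width: 0.092
```

```bash
python3 -c "
from h import *
plan(677.5,8,10,160.7,20)
p,d=grab_frame('top')
q=proj('top',sense()['eef_pos'])[0].astype(int);print(q)
cv2.imwrite('pics/t1.png',cv2.resize(p[110:230,190:330],None,fx=4,fy=4))"
```

```text
now [677.8   1.7  63.9] [-1.7972e+02 -1.5000e-01  1.6030e+02] t 2.85 w 92.0 F [-0.6 -0.9 -0.1] q [-12.  39.  11.  92.  -9.  50.  73.]
{"linear":[0.7, 2.0, 18.0],"turn":[-0.1, -0.0, -0.1]}
{"linear":[0.8, 2.0, 17.9],"turn":[-0.1, -0.1, -0.1]}
{"linear":[0.8, 2.0, 18.0],"turn":[-0.1, -0.0, -0.2]}
end [677.5   8.   10. ] [ 1.7998e+02 -5.0000e-02  1.6070e+02]
[259 166]
```

Request:
{"op": "drive_tool", "data": {
  "targets": [
    {"linear": [2.4, 6, 0], "turn": [-0.3, -0.1, -0.4], "hand": 0},
    {"linear": [0, 0, 15], "turn": [0, 0, 0], "hand": 0},
    {"linear": [0, 0, 15], "turn": [0, 0, 0], "hand": 0},
    {"linear": [0, 0, 0], "turn": [0, 0, 0], "hand": 0}
  ]
}}

```text
t: 3.4
eef_pos: [0.6797, 0.0091, 0.0353]
ee_rot: [179.8, 0.2, 160.8]
wrist_force: [-0.7, -0.9, 0.3]
gripper_width: 0.0921
```

```bash
python3 -c "
from h import *
plan(677.5,8,10,160.7,20)"
```

```text
now [679.7   9.1  35.3] [179.83   0.22 160.75] t 3.4 w 92.1 F [-0.7 -0.9  0.3] q [-12.  41.  10.  93.  -9.  47.  73.]
{"linear":[0.9, -0.9, 12.7],"turn":[0.1, 0.1, 0.0]}
{"linear":[0.9, -0.9, 12.6],"turn":[0.1, 0.1, 0.1]}
end [677.5   8.   10. ] [-1.7997e+02  2.0000e-02  1.6065e+02]
```

View pics/t1.png

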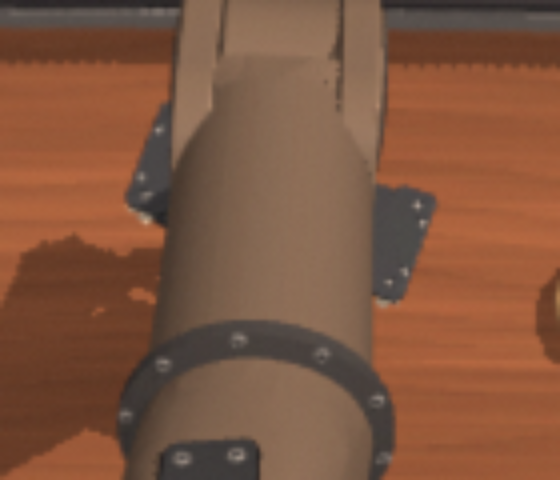

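The arm hides the case, but the jaws open across it at the right angle, with the gripper body running lower right to upper left. Descending and gripping.

Request:
{"op": "drive_tool", "data": {
  "targets": [
    {"linear": [0.9, -0.9, 12.7], "turn": [0.1, 0.1, 0], "hand": 0},
    {"linear": [0.9, -0.9, 12.6], "turn": [0.1, 0.1, 0], "hand": 0},
    {"linear": [0, 0, 0], "turn": [0, 0, 0], "hand": 0},
    {"linear": [0, 0, 0], "turn": [0, 0, 0], "hand": 140},
    {"linear": [0, 0, 0], "turn": [0, 0, 0], "hand": 255},
    {"linear": [0, 0, 0], "turn": [0, 0, 0], "hand": 255},
    {"linear": [0, 0, 0], "turn": [0, 0, 0], "hand": 255},
    {"linear": [0, 0, 0], "turn": [0, 0, 0], "hand": 255}
  ],
  "grip_force": 35
}}

```text
t: 4.4
eef_pos: [0.678, 0.0079, 0.0088]
ee_rot: [-180.0, 0.1, 160.7]
wrist_force: [0.9, -1.0, -2.5]
gripper_width: 0.0598
```

```bash
python3 -c "
from h import *
plan(677.5,8,200,160.7,40)"
```

```text
now [678.    7.9   8.8] [-1.7999e+02  7.0000e-02  1.6074e+02] t 4.4 w 59.8 F [ 0.9 -1.  -2.5] q [-11.  43.  10.  94.  -9.  44.  73.]
{"linear":[0.1, -0.0, -38.2],"turn":[-0.0, 0.0, 0.0]}
{"linear":[0.0, -0.0, -38.3],"turn":[-0.0, 0.0, 0.0]}
{"linear":[0.1, -0.0, -38.2],"turn":[-0.0, 0.0, 0.0]}
{"linear":[0.0, -0.1, -38.3],"turn":[-0.0, 0.0, 0.0]}
{"linear":[0.1, -0.0, -38.2],"turn":[-0.0, 0.1, 0.0]}
end [677.5   8.1 200. ] [-1.7999e+02 -3.0000e-02  1.6074e+02]
```

Request:
{"op": "drive_tool", "data": {
  "targets": [
    {"linear": [0, 0, -10], "turn": [0, 0, 0], "hand": 255},
    {"linear": [0, 0, -25], "turn": [0, 0, 0], "hand": 255},
    {"linear": [0, 0, -35], "turn": [0, 0, 0], "hand": 255},
    {"linear": [0, 0, -35], "turn": [0, 0, 0], "hand": 255},
    {"linear": [0, 0, -25], "turn": [0, 0, 0], "hand": 255},
    {"linear": [0, 0, 0], "turn": [0, 0, 0], "hand": 255}
  ]
}}

```text
t: 5.15
eef_pos: [0.6746, 0.0071, 0.1419]
ee_rot: [-179.8, -0.3, 160.7]
wrist_force: [0.3, -0.1, -5.9]
gripper_width: 0.0596
```

```bash
python3 -c "
from h import *
plan(447,-374.5,140,165.2,40)"
```

```text
now [674.6   7.1 141.9] [-179.78   -0.31  160.7 ] t 5.15 w 59.6 F [ 0.3 -0.1 -5.9] q [-13.  34.  12.  88.  -8.  59.  72.]
{"linear":[7.4, -36.3, 0.3],"turn":[-0.0, -0.0, -0.4]}
{"linear":[7.6, -36.2, 0.3],"turn":[-0.0, -0.0, -0.4]}
{"linear":[7.9, -36.2, 0.3],"turn":[-0.0, -0.0, -0.4]}
{"linear":[8.2, -36.1, 0.3],"turn":[-0.0, -0.0, -0.4]}
{"linear":[8.4, -36.1, 0.3],"turn":[-0.0, -0.0, -0.4]}
{"linear":[8.6, -36.0, 0.4],"turn":[-0.0, -0.0, -0.4]}
{"linear":[8.9, -35.9, 0.3],"turn":[-0.0, -0.1, -0.3]}
{"linear":[9.1, -35.9, 0.3],"turn":[-0.0, -0.0, -0.4]}
{"linear":[9.3, -35.8, 0.4],"turn":[-0.0, -0.1, -0.3]}
{"linear":[9.6, -35.8, 0.3],"turn":[-0.1, -0.0, -0.4]}
{"linear":[9.8, -35.7, 0.3],"turn":[-0.1, -0.1, -0.3]}
{"linear":[9.9, -35.7, 0.2],"turn":[-0.0, -0.0, -0.4]}
end [ 447.  -374.5  140. ] [-1.800e+02 -2.000e-02  1.652e+02]
```

Request:
{"op": "drive_tool", "data": {
  "targets": [
    {"linear": [4, -20, 0.3], "turn": [0, 0, -0.4], "hand": 255},
    {"linear": [7.6, -36.2, 0.3], "turn": [0, 0, -0.4], "hand": 255},
    {"linear": [7.9, -36.2, 0.3], "turn": [0, 0, -0.4], "hand": 255},
    {"linear": [8.2, -36.1, 0.3], "turn": [0, 0, -0.4], "hand": 255},
    {"linear": [8.4, -36.1, 0.3], "turn": [0, 0, -0.4], "hand": 255},
    {"linear": [8.6, -36, 0.3], "turn": [0, 0, -0.4], "hand": 255},
    {"linear": [8.9, -35.9, 0.3], "turn": [0, 0, -0.4], "hand": 255},
    {"linear": [9.1, -35.9, 0.3], "turn": [0, 0, -0.4], "hand": 255}
  ]
}}

```text
t: 6.15
eef_pos: [0.5157, -0.2425, 0.1302]
ee_rot: [-179.5, -1.4, 164.1]
wrist_force: [0.2, -0.2, -5.6]
gripper_width: 0.0593
```

```bash
python3 -c "
from h import *
plan(447,-374.5,140,165.2,35)"
```

```text
now [ 515.7 -242.5  130.2] [-179.52   -1.41  164.12] t 6.15 w 59.3 F [ 0.2 -0.2 -5.6] q [ 10.  26.  13. 104.  -6.  52. 100.]
{"linear":[6.0, -29.2, -1.6],"turn":[-0.1, -0.3, -0.2]}
{"linear":[6.1, -29.1, -1.7],"turn":[-0.1, -0.3, -0.2]}
{"linear":[6.2, -29.1, -1.7],"turn":[-0.1, -0.3, -0.2]}
{"linear":[6.4, -29.1, -1.8],"turn":[-0.1, -0.3, -0.2]}
{"linear":[6.4, -29.1, -1.9],"turn":[-0.1, -0.2, -0.3]}
end [ 447.  -374.5  140. ] [ 1.7997e+02 -2.0000e-02  1.6522e+02]
```

Request:
{"op": "drive_tool", "data": {
  "targets": [
    {"linear": [6, -29.2, -1.6], "turn": [-0.1, -0.5, -0.2], "hand": 255},
    {"linear": [6.1, -29.1, -1.7], "turn": [-0.1, -0.5, -0.2], "hand": 255},
    {"linear": [6.2, -29.1, -1.7], "turn": [-0.1, -0.3, -0.2], "hand": 255},
    {"linear": [6.4, -29.1, -1.8], "turn": [-0.1, -0.3, -0.2], "hand": 255},
    {"linear": [5, -20, -1], "turn": [-0.1, -0.2, -0.2], "hand": 255},
    {"linear": [0, 0, 0], "turn": [0, 0, 0], "hand": 255}
  ]
}}

```text
t: 6.9
eef_pos: [0.4327, -0.3748, 0.1314]
ee_rot: [-180.0, -0.5, 164.5]
wrist_force: [0.9, 0.6, -5.4]
gripper_width: 0.0597
```

```bash
python3 -c "
from h import *
plan(447,-374.5,80,165.2,30)"
```

```text
now [ 432.7 -374.8  131.4] [-179.96   -0.52  164.5 ] t 6.9 w 59.7 F [ 0.9  0.6 -5.4] q [ 26.  26.  14. 105.  -7.  51. 117.]
{"linear":[-7.1, 2.1, 25.6],"turn":[-0.0, -0.3, -0.3]}
{"linear":[-6.9, 2.0, 25.7],"turn":[-0.0, -0.2, -0.4]}
end [ 446.9 -374.5   80. ] [-1.7996e+02 -2.0000e-02  1.6520e+02]
```

Request:
{"op": "drive_tool", "data": {
  "targets": [
    {"linear": [-7, 2, 12], "turn": [0, -0.3, -0.4], "hand": 255},
    {"linear": [-7, 2, 18], "turn": [0, -0.2, -0.4], "hand": 255},
    {"linear": [0, 0, 20], "turn": [0, 0, 0], "hand": 255},
    {"linear": [0, 0, 12], "turn": [0, 0, 0], "hand": 255},
    {"linear": [0, 0, 0], "turn": [0, 0, 0], "hand": 255}
  ]
}}

```text
t: 7.52
eef_pos: [0.4483, -0.3692, 0.0623]
ee_rot: [179.8, -0.2, 165.7]
wrist_force: [-0.1, -0.6, -4.2]
gripper_width: 0.0596
```

```bash
python3 -c "
from h import *
plan(447,-374.5,40,165.2,10)
p,d=grab_frame('side')
cv2.imwrite('pics/s2.png',cv2.resize(p[200:370,150:370],None,fx=3,fy=3))"
```

```text
now [ 448.3 -369.2   62.3] [179.81  -0.24 165.67] t 7.53 w 59.6 F [-0.1 -0.6 -4.2] q [ 26.  32.  12. 107.  -9.  43. 118.]
{"linear":[-0.0, -1.9, 7.4],"turn":[0.1, -0.1, 0.2]}
{"linear":[-0.1, -1.8, 7.4],"turn":[0.0, -0.1, 0.1]}
{"linear":[0.0, -1.9, 7.5],"turn":[0.1, -0.0, 0.2]}
end [ 447.  -374.5   40. ] [-1.7999e+02 -4.0000e-02  1.6517e+02]
```

View pics/s2.png

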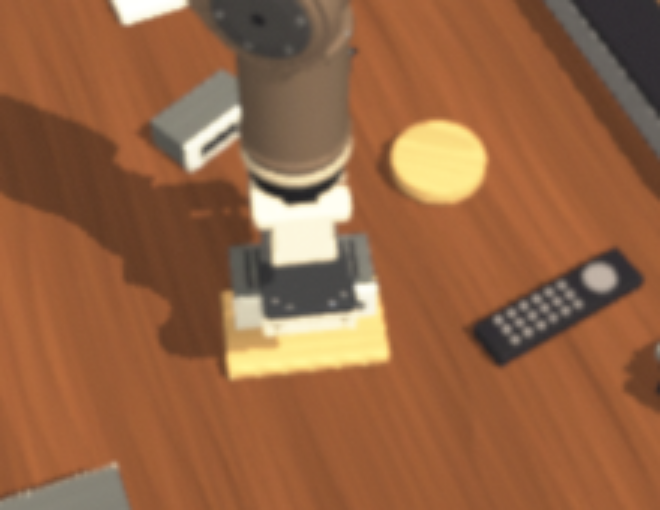

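The power supply hangs in the jaws, lined up over the board (board around (300,335) in the crop). Lowering gently.

Request:
{"op": "drive_tool", "data": {
  "targets": [
    {"linear": [0, -4.5, 5], "turn": [0.1, -0.1, 0.3], "hand": 255},
    {"linear": [0, 0, 8], "turn": [0, 0, 0], "hand": 255},
    {"linear": [0, 0, 8], "turn": [0, 0, 0], "hand": 255},
    {"linear": [0, 0, 5], "turn": [0, 0, 0], "hand": 255},
    {"linear": [0, 0, 0], "turn": [0, 0, 0], "hand": 255}
  ]
}}

```text
t: 8.2
eef_pos: [0.4483, -0.3748, 0.0365]
ee_rot: [180.0, 0.1, 165.3]
wrist_force: [-0.3, -0.3, -6.1]
gripper_width: 0.0599
```

```bash
python3 -c "
from h import *
plan(447,-374.5,29.5,165.2,10)"
```

```text
now [ 448.3 -374.8   36.5] [1.7999e+02 6.0000e-02 1.6534e+02] t 8.2 w 59.9 F [-0.3 -0.3 -6.1] q [ 27.  34.  11. 107. -10.  39. 119.]
{"linear":[1.3, -0.0, 7.0],"turn":[0.0, 0.1, 0.1]}
end [ 447.  -374.5   29.5] [ 1.7999e+02 -4.0000e-02  1.6524e+02]
```

Request:
{"op": "drive_tool", "data": {
  "targets": [
    {"linear": [1.3, 0, 3], "turn": [0, 0, 0.1], "hand": 255},
    {"linear": [0, 0, 2.5], "turn": [0, 0, 0], "hand": 255},
    {"linear": [0, 0, 1], "turn": [0, 0, 0], "hand": 255},
    {"linear": [0, 0, 0.8], "turn": [0, 0, 0], "hand": 255},
    {"linear": [0, 0, 0.8], "turn": [0, 0, 0], "hand": 255}
  ]
}}

```text
t: 8.82
eef_pos: [0.4473, -0.3747, 0.0287]
ee_rot: [-180.0, 0.1, 165.2]
wrist_force: [-2.3, 2.6, 6.7]
gripper_width: 0.0598
```

Contact: the vertical force swung from -6 to +6.7 N at z = 28.7 mm, as expected. Releasing part-way first, then lifting.

Request:
{"op": "drive_tool", "data": {
  "targets": [
    {"linear": [0, 0, 0], "turn": [0, 0, 0], "hand": 60},
    {"linear": [0, 0, 0], "turn": [0, 0, 0], "hand": 0},
    {"linear": [0, 0, 0], "turn": [0, 0, 0], "hand": 0},
    {"linear": [0, 0, 0], "turn": [0, 0, 0], "hand": 0},
    {"linear": [0, 0, -15], "turn": [0, 0, 0], "hand": 0},
    {"linear": [0, 0, -35], "turn": [0, 0, 0], "hand": 0},
    {"linear": [0, 0, -40], "turn": [0, 0, 0], "hand": 0},
    {"linear": [0, 0, -30], "turn": [0, 0, 0], "hand": 0}
  ]
}}

```text
t: 9.82
eef_pos: [0.4471, -0.3749, 0.1542]
ee_rot: [-180.0, 0.1, 165.2]
wrist_force: [1.0, -0.4, -1.1]
gripper_width: 0.0918
```

```bash
python3 -c "
from h import *
plan(440.2,-112.5,120,206,35)"
```

```text
now [ 447.1 -374.9  154.2] [-1.7998e+02  1.4000e-01  1.6521e+02] t 9.82 w 91.8 F [ 1.  -0.4 -1.1] q [ 25.  25.  14. 102.  -7.  53. 117.]
{"linear":[9.2, 31.5, 4.2],"turn":[-0.0, 0.0, -5.1]}
{"linear":[6.4, 32.2, 4.3],"turn":[-0.0, 0.0, -5.1]}
{"linear":[3.5, 32.6, 4.2],"turn":[-0.0, 0.0, -5.1]}
{"linear":[0.6, 32.8, 4.3],"turn":[-0.0, 0.0, -5.1]}
{"linear":[-2.4, 32.7, 4.2],"turn":[-0.0, 0.0, -5.1]}
{"linear":[-5.3, 32.4, 4.3],"turn":[-0.0, 0.0, -5.1]}
{"linear":[-8.1, 31.8, 4.2],"turn":[-0.0, 0.0, -5.1]}
{"linear":[-10.9, 31.0, 4.3],"turn":[-0.1, 0.1, -5.1]}
end [ 440.2 -112.5  120. ] [-1.8000e+02 -1.0000e-02 -1.5399e+02]
```

Request:
{"op": "drive_tool", "data": {
  "targets": [
    {"linear": [9.2, 31.5, 4.2], "turn": [0, 0, -5.1], "hand": 0},
    {"linear": [6.4, 32.2, 4.2], "turn": [0, 0, -5.1], "hand": 0},
    {"linear": [3.5, 32.6, 4.2], "turn": [0, 0, -5.1], "hand": 0},
    {"linear": [0.6, 32.8, 4.2], "turn": [0, 0, -5.1], "hand": 0},
    {"linear": [-2.4, 32.7, 4.2], "turn": [0, 0, -5.1], "hand": 0},
    {"linear": [-5.3, 32.4, 4.2], "turn": [0, 0, -5.1], "hand": 0},
    {"linear": [-8.1, 31.8, 4.2], "turn": [0, 0, -5.1], "hand": 0},
    {"linear": [-10.9, 31, 4.2], "turn": [0, 0, -5.1], "hand": 0}
  ]
}}

```text
t: 10.82
eef_pos: [0.4414, -0.111, 0.1303]
ee_rot: [-179.0, 0.6, -153.1]
wrist_force: [0.4, 0.7, 0.6]
gripper_width: 0.0917
```

```bash
python3 -c "
from h import *
W=cloud('top',grab_frame('top')[1]); 
P=cv2.imread('pics/top0.png')
p,d=grab_frame('top');cv2.imwrite('pics/t3.png',p)
q=proj('top',[.447,-.375,.062])[0].round().astype(int);print(q,W[q[1],q[0]])
print(fit(W,q,.062))
plan(440.2,-112.5,60,206,25)"
```

```text
[395 250] [ 0.44822005 -0.37468356  0.06324698]
{'n': 908, 'c': (447.5, -376.2), 'mean': array([ 446.1, -375.5]), 'size': (121.4, 61.9), 'ang': -15.0, 'z': 61.8, 'zs': 2.4}
now [ 441.2 -108.4  130. ] [-179.08    0.61 -152.83] t 10.93 w 92.0 F [-0.1 -0.1 -0.6] q [  7.  15.  -1. 121.   1.  43. 123.]
{"linear":[1.2, -0.7, 23.3],"turn":[-0.3, 0.2, 0.4]}
{"linear":[1.1, -0.8, 23.4],"turn":[-0.3, 0.2, 0.4]}
{"linear":[0.9, -0.9, 23.3],"turn":[-0.3, 0.2, 0.4]}
end [ 440.2 -112.5   60. ] [-1.7999e+02  2.0000e-02 -1.5403e+02]
```

View pics/t3.png

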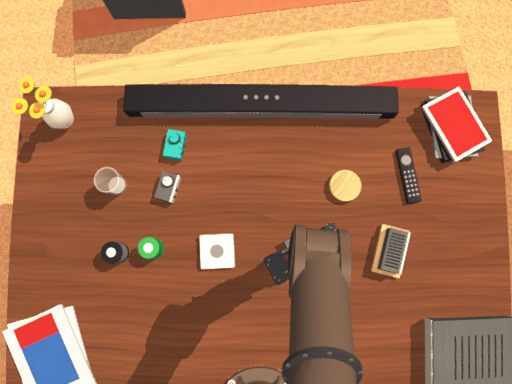

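The power supply sits squarely on the board at (394,250), centre (447,-375.5) mm, angle -15°. That is about 1 mm off the board centre. Now the converter.

Request:
{"op": "drive_tool", "data": {
  "targets": [
    {"linear": [0, -4, 12], "turn": [-0.6, 0.3, 0.8], "hand": 0},
    {"linear": [1, 0, 20], "turn": [-0.3, 0.3, 0.4], "hand": 0},
    {"linear": [0.5, 0, 20], "turn": [0, 0, 0], "hand": 0},
    {"linear": [0, 0, 15], "turn": [0, 0, 0], "hand": 0},
    {"linear": [0, 0, 0], "turn": [0, 0, 0], "hand": 0}
  ]
}}

```text
t: 11.55
eef_pos: [0.4438, -0.1194, 0.0614]
ee_rot: [-179.8, 0.0, -154.8]
wrist_force: [-0.4, 0.3, 0.5]
gripper_width: 0.0914
```

```bash
python3 -c "
from h import *
plan(440.2,-112.5,9,206,20)"
```

```text
now [ 443.8 -119.4   61.4] [-1.7984e+02  3.0000e-02 -1.5482e+02] t 11.55 w 91.4 F [-0.4  0.3  0.5] q [  8.  23.  -0. 123.   0.  34. 123.]
{"linear":[0.1, 2.7, 17.4],"turn":[-0.1, 0.0, -0.3]}
{"linear":[0.1, 2.6, 17.5],"turn":[-0.0, 0.0, -0.3]}
{"linear":[0.1, 2.6, 17.4],"turn":[-0.1, 0.0, -0.2]}
end [ 440.2 -112.5    9. ] [ 1.7996e+02  3.0000e-02 -1.5402e+02]
```

Request:
{"op": "drive_tool", "data": {
  "targets": [
    {"linear": [0.2, 7, 0], "turn": [-0.1, 0, -0.7], "hand": 0},
    {"linear": [0, 0, 14], "turn": [0, 0, 0], "hand": 0},
    {"linear": [0, 0, 10], "turn": [0, 0, 0], "hand": 0},
    {"linear": [0, 0, 0], "turn": [0, 0, 0], "hand": 0}
  ]
}}

```text
t: 12.05
eef_pos: [0.4413, -0.1141, 0.0367]
ee_rot: [-179.9, 0.1, -154.2]
wrist_force: [0.2, 0.2, -0.2]
gripper_width: 0.0918
```

```bash
python3 -c "
from h import *
plan(440.2,-112.5,9,206,20)"
```

```text
now [ 441.3 -114.1   36.7] [-1.7988e+02  1.0000e-01 -1.5422e+02] t 12.05 w 91.8 F [ 0.2  0.2 -0.2] q [  8.  25.  -0. 125.   0.  30. 123.]
{"linear":[0.2, 1.0, 13.8],"turn":[-0.1, 0.1, -0.1]}
{"linear":[0.1, 0.9, 13.9],"turn":[-0.0, 0.0, -0.1]}
end [ 440.2 -112.5    9. ] [-179.98    0.   -154.02]
```

Request:
{"op": "drive_tool", "data": {
  "targets": [
    {"linear": [0.2, 1, 13.8], "turn": [0, 0, -0.1], "hand": 0},
    {"linear": [0.1, 0.9, 13.5], "turn": [0, 0, -0.1], "hand": 0},
    {"linear": [0, 0, 0], "turn": [0, 0, 0], "hand": 0},
    {"linear": [0, 0, 0], "turn": [0, 0, 0], "hand": 140},
    {"linear": [0, 0, 0], "turn": [0, 0, 0], "hand": 255},
    {"linear": [0, 0, 0], "turn": [0, 0, 0], "hand": 255},
    {"linear": [0, 0, 0], "turn": [0, 0, 0], "hand": 255},
    {"linear": [0, 0, 0], "turn": [0, 0, 0], "hand": 255}
  ],
  "grip_force": 30
}}

```text
t: 13.05
eef_pos: [0.4406, -0.1125, 0.0079]
ee_rot: [-179.9, 0.1, -154.0]
wrist_force: [-0.8, -0.0, -3.8]
gripper_width: 0.0557
```

Request:
{"op": "drive_tool", "data": {
  "targets": [
    {"linear": [0, 0, -10], "turn": [0, 0, 0], "hand": 255},
    {"linear": [0, 0, -25], "turn": [0, 0, 0], "hand": 255},
    {"linear": [0, 0, -35], "turn": [0, 0, 0], "hand": 255},
    {"linear": [0, 0, -40], "turn": [0, 0, 0], "hand": 255},
    {"linear": [0, 0, -30], "turn": [0, 0, 0], "hand": 255},
    {"linear": [0, 0, 0], "turn": [0, 0, 0], "hand": 255}
  ]
}}

```text
t: 13.8
eef_pos: [0.4382, -0.1121, 0.154]
ee_rot: [-179.9, 0.0, -154.0]
wrist_force: [-0.6, 0.6, -3.6]
gripper_width: 0.0557
```

```bash
python3 -c "
from h import *
plan(446.9,-375.3,150,165.0,32)"
```

```text
now [ 438.2 -112.1  154. ] [-1.7994e+02  2.0000e-02 -1.5401e+02] t 13.8 w 55.7 F [-0.6  0.6 -3.6] q [  8.  14.  -0. 119.   0.  47. 123.]
{"linear":[12.0, -26.7, 0.5],"turn":[-0.0, 0.0, 4.6]}
{"linear":[9.8, -27.6, 0.5],"turn":[-0.0, 0.0, 4.5]}
{"linear":[7.6, -28.3, 0.5],"turn":[-0.0, 0.0, 4.6]}
{"linear":[5.3, -28.8, 0.5],"turn":[-0.0, 0.0, 4.5]}
{"linear":[3.0, -29.1, 0.4],"turn":[-0.0, 0.0, 4.6]}
{"linear":[0.6, -29.2, 0.5],"turn":[-0.0, 0.0, 4.5]}
{"linear":[-1.6, -29.2, 0.4],"turn":[-0.0, 0.0, 4.6]}
{"linear":[-4.0, -29.0, 0.5],"turn":[-0.0, 0.0, 4.5]}
{"linear":[-6.2, -28.6, 0.4],"turn":[-0.0, 0.1, 4.6]}
end [ 446.9 -375.3  150. ] [-1.7996e+02 -5.0000e-02  1.6499e+02]
```

Request:
{"op": "drive_tool", "data": {
  "targets": [
    {"linear": [12, -26.7, 0.5], "turn": [0, 0, 4.6], "hand": 255},
    {"linear": [9.8, -27.6, 0.5], "turn": [0, 0, 4.5], "hand": 255},
    {"linear": [7.6, -28.3, 0.5], "turn": [0, 0, 4.6], "hand": 255},
    {"linear": [5.3, -28.8, 0.5], "turn": [0, 0, 4.5], "hand": 255},
    {"linear": [3, -29.1, 0.4], "turn": [0, 0, 4.6], "hand": 255},
    {"linear": [0.6, -29.2, 0.5], "turn": [0, 0, 4.5], "hand": 255},
    {"linear": [-1.6, -29.2, 0.4], "turn": [0, 0, 4.6], "hand": 255},
    {"linear": [-4, -29, 0.5], "turn": [0, 0, 4.5], "hand": 255}
  ]
}}

```text
t: 14.8
eef_pos: [0.4397, -0.3604, 0.1467]
ee_rot: [-180.0, -0.3, 167.3]
wrist_force: [0.1, 0.4, -3.5]
gripper_width: 0.0557
```

```bash
python3 -c "
from h import *
plan(446.9,-375.3,130,165.0,30,7)"
```

```text
now [ 439.7 -360.4  146.7] [-179.97   -0.26  167.34] t 14.8 w 55.7 F [ 0.1  0.4 -3.5] q [ 24.  25.  13. 104.  -7.  52. 118.]
{"linear":[-10.4, -13.0, 16.6],"turn":[-0.0, -0.3, 2.3]}
end [ 446.9 -375.3  130. ] [-1.7996e+02  4.0000e-02  1.6504e+02]
```

Request:
{"op": "drive_tool", "data": {
  "targets": [
    {"linear": [-7, -5, 4], "turn": [0, -0.2, 1], "hand": 255},
    {"linear": [-3, -3, 14], "turn": [0, -0.1, 0.6], "hand": 255},
    {"linear": [0, 0, 16], "turn": [0, 0, 0], "hand": 255},
    {"linear": [0, 0, 16], "turn": [0, 0, 0], "hand": 255},
    {"linear": [0, 0, 0], "turn": [0, 0, 0], "hand": 255}
  ]
}}

```text
t: 15.42
eef_pos: [0.4467, -0.372, 0.0913]
ee_rot: [180.0, -0.1, 165.4]
wrist_force: [-0.3, -0.4, -2.5]
gripper_width: 0.0562
```

```bash
python3 -c "
from h import *
plan(446.9,-375.3,80,165.0,30,7)"
```

```text
now [ 446.7 -372.    91.3] [ 1.7997e+02 -1.4000e-01  1.6542e+02] t 15.43 w 56.2 F [-0.3 -0.4 -2.5] q [ 25.  29.  13. 106.  -9.  46. 118.]
{"linear":[-1.0, -3.1, 11.3],"turn":[0.0, -0.1, 0.4]}
end [ 446.9 -375.3   80. ] [ 1.7997e+02 -4.0000e-02  1.6502e+02]
```

Request:
{"op": "drive_tool", "data": {
  "targets": [
    {"linear": [-1, -3, 2], "turn": [0, -0.1, 0.4], "hand": 255},
    {"linear": [0, 0, 5], "turn": [0, 0, 0], "hand": 255},
    {"linear": [0, 0, 5], "turn": [0, 0, 0], "hand": 255},
    {"linear": [0, 0, 3], "turn": [0, 0, 0], "hand": 255},
    {"linear": [0, 0, 0], "turn": [0, 0, 0], "hand": 255}
  ]
}}

```text
t: 16.05
eef_pos: [0.4478, -0.3752, 0.0763]
ee_rot: [180.0, 0.1, 165.0]
wrist_force: [0.5, -0.4, -3.2]
gripper_width: 0.056
```

```bash
python3 -c "
from h import *
plan(446.9,-375.3,71,165.0,30,7)"
```

```text
now [ 447.8 -375.2   76.3] [1.7999e+02 7.0000e-02 1.6505e+02] t 16.05 w 56.0 F [ 0.5 -0.4 -3.2] q [ 26.  31.  12. 106.  -9.  44. 118.]
{"linear":[0.8, -0.3, 5.3],"turn":[0.0, 0.1, 0.0]}
end [ 446.9 -375.3   71. ] [ 1.7999e+02 -3.0000e-02  1.6505e+02]
```

Request:
{"op": "drive_tool", "data": {
  "targets": [
    {"linear": [0.8, -0.3, 2.5], "turn": [0, 0, 0], "hand": 255},
    {"linear": [0, 0, 2], "turn": [0, 0, 0], "hand": 255},
    {"linear": [0, 0, 0.8], "turn": [0, 0, 0], "hand": 255},
    {"linear": [0, 0, 0.8], "turn": [0, 0, 0], "hand": 255},
    {"linear": [0, 0, 0.6], "turn": [0, 0, 0], "hand": 255}
  ]
}}

```text
t: 16.68
eef_pos: [0.4471, -0.3755, 0.0699]
ee_rot: [180.0, 0.1, 165.0]
wrist_force: [-2.3, 2.2, 7.5]
gripper_width: 0.0557
```

Contact at z = 69.9 mm, exactly as predicted, with force +7.5 N. Releasing and lifting.

Request:
{"op": "drive_tool", "data": {
  "targets": [
    {"linear": [0, 0, 0], "turn": [0, 0, 0], "hand": 60},
    {"linear": [0, 0, 0], "turn": [0, 0, 0], "hand": 0},
    {"linear": [0, 0, 0], "turn": [0, 0, 0], "hand": 0},
    {"linear": [0, 0, 0], "turn": [0, 0, 0], "hand": 0},
    {"linear": [0, 0, -15], "turn": [0, 0, 0], "hand": 0},
    {"linear": [0, 0, -35], "turn": [0, 0, 0], "hand": 0},
    {"linear": [0, 0, -40], "turn": [0, 0, 0], "hand": 0},
    {"linear": [0, 0, -40], "turn": [0, 0, 0], "hand": 0}
  ]
}}

```text
t: 17.68
eef_pos: [0.446, -0.3751, 0.2044]
ee_rot: [180.0, -0.0, 165.0]
wrist_force: [0.5, -0.2, -0.4]
gripper_width: 0.092
```

```bash
python3 -c "
from h import *
plan(627.6,267.5,200,166,45)"
```

```text
now [ 446.  -375.1  204.4] [ 1.7997e+02 -2.0000e-02  1.6502e+02] t 17.68 w 92.0 F [ 0.5 -0.2 -0.4] q [ 24.  22.  15.  99.  -6.  60. 116.]
{"linear":[-0.6, 44.5, 0.3],"turn":[0.0, -0.0, -0.1]}
{"linear":[-0.7, 44.5, 0.3],"turn":[0.0, -0.0, -0.1]}
{"linear":[-0.8, 44.5, 0.3],"turn":[0.0, -0.0, -0.1]}
{"linear":[-0.9, 44.5, 0.3],"turn":[0.0, -0.0, -0.1]}
{"linear":[-0.9, 44.5, 0.3],"turn":[0.0, -0.0, -0.1]}
{"linear":[-1.0, 44.5, 0.3],"turn":[0.0, -0.0, -0.0]}
{"linear":[-1.0, 44.5, 0.3],"turn":[0.0, -0.0, -0.1]}
{"linear":[-1.1, 44.5, 0.3],"turn":[0.0, -0.0, -0.0]}
{"linear":[-1.1, 44.5, 0.3],"turn":[0.0, -0.0, -0.1]}
{"linear":[-1.2, 44.5, 0.3],"turn":[0.0, -0.0, -0.0]}
{"linear":[-1.2, 44.5, 0.4],"turn":[0.0, -0.0, -0.1]}
{"linear":[-1.2, 44.5, 0.3],"turn":[0.0, -0.0, -0.0]}
{"linear":[-1.2, 44.5, 0.4],"turn":[0.0, -0.0, -0.1]}
{"linear":[-1.3, 44.5, 0.3],"turn":[0.0, -0.0, -0.0]}
{"linear":[-1.3, 44.5, 0.4],"turn":[0.0, -0.0, -0.1]}
end [627.6 267.5 200. ] [ 1.7997e+02 -2.0000e-02  1.6602e+02]
```

Request:
{"op": "drive_tool", "data": {
  "targets": [
    {"linear": [-0.8, 44.5, 0.3], "turn": [0, 0, -0.1], "hand": 0},
    {"linear": [-0.8, 44.5, 0.3], "turn": [0, 0, -0.1], "hand": 0},
    {"linear": [-0.8, 44.5, 0.3], "turn": [0, 0, -0.1], "hand": 0},
    {"linear": [-0.9, 44.5, 0.3], "turn": [0, 0, -0.1], "hand": 0},
    {"linear": [-0.9, 44.5, 0.3], "turn": [0, 0, -0.1], "hand": 0},
    {"linear": [-1, 44.5, 0.3], "turn": [0, 0, 0], "hand": 0},
    {"linear": [-1, 44.5, 0.3], "turn": [0, 0, -0.1], "hand": 0},
    {"linear": [-1.1, 44.5, 0.3], "turn": [0, 0, 0], "hand": 0}
  ]
}}

```text
t: 18.68
eef_pos: [0.5488, -0.0301, 0.2152]
ee_rot: [-179.8, 1.0, 165.0]
wrist_force: [0.5, -0.2, -0.1]
gripper_width: 0.0915
```

```bash
python3 -c "
from h import *
plan(627.6,267.5,180,166,45)"
```

```text
now [548.8 -30.1 215.2] [-179.78    1.04  165.04] t 18.68 w 91.5 F [ 0.5 -0.2 -0.1] q [ -9.  18.   7. 103.  -2.  58.  75.]
{"linear":[0.2, 44.0, 4.9],"turn":[-0.0, 0.1, -0.1]}
{"linear":[0.1, 44.0, 4.9],"turn":[-0.0, 0.2, -0.1]}
{"linear":[0.0, 44.0, 4.9],"turn":[-0.0, 0.1, -0.2]}
{"linear":[-0.2, 44.0, 4.8],"turn":[-0.1, 0.2, -0.1]}
{"linear":[-0.2, 44.0, 4.9],"turn":[-0.0, 0.1, -0.2]}
{"linear":[-0.4, 44.0, 4.9],"turn":[-0.1, 0.2, -0.1]}
{"linear":[-0.5, 43.9, 5.1],"turn":[-0.0, 0.1, -0.2]}
end [627.6 267.5 180. ] [-1.7997e+02  4.0000e-02  1.6604e+02]
```

Request:
{"op": "drive_tool", "data": {
  "targets": [
    {"linear": [0.2, 44, 4.9], "turn": [0, 0.1, -0.1], "hand": 0},
    {"linear": [0.1, 44, 4.9], "turn": [0, 0.2, -0.1], "hand": 0},
    {"linear": [0, 44, 4.9], "turn": [0, 0.1, -0.1], "hand": 0},
    {"linear": [-0.2, 44, 4.8], "turn": [0, 0.2, -0.1], "hand": 0},
    {"linear": [-0.2, 44, 4.9], "turn": [0, 0.1, -0.1], "hand": 0},
    {"linear": [-0.4, 44, 4.9], "turn": [0, 0.2, -0.1], "hand": 0},
    {"linear": [-0.5, 40, 5], "turn": [0, 0.1, -0.1], "hand": 0},
    {"linear": [0, 0, 0], "turn": [0, 0, 0], "hand": 0}
  ]
}}

```text
t: 19.68
eef_pos: [0.63, 0.2773, 0.1886]
ee_rot: [180.0, 0.5, 165.9]
wrist_force: [-0.9, 0.5, -0.4]
gripper_width: 0.0916
```

```bash
python3 -c "
from h import *
p,d=grab_frame('top');cv2.imwrite('pics/t4.png',p)
W=cloud('top',d)
q=proj('top',[.447,-.375,.1])[0].round().astype(int);print(q,W[q[1],q[0]])
print(fit(W,q,.1))
plan(627.6,267.5,80,166,20)"
```

```text
[399 250] [ 0.44756581 -0.3751577   0.09873945]
{'n': 790, 'c': (448.0, -376.0), 'mean': array([ 447.5, -375.7]), 'size': (101.3, 59.7), 'ang': -15.6, 'z': 99.6, 'zs': 2.4}
now [630.5 274.9 189.1] [-179.96    0.54  165.81] t 19.73 w 91.6 F [ 0.3 -0.5  0.3] q [-31.  32.   4.  84.  -2.  64.  49.]
{"linear":[0.3, -1.3, 18.2],"turn":[-0.0, 0.1, -0.0]}
{"linear":[0.3, -1.3, 18.2],"turn":[-0.0, 0.1, -0.0]}
{"linear":[0.3, -1.3, 18.2],"turn":[-0.0, 0.1, -0.0]}
{"linear":[0.3, -1.3, 18.2],"turn":[-0.0, 0.1, -0.1]}
{"linear":[0.2, -1.3, 18.1],"turn":[-0.0, 0.1, -0.0]}
{"linear":[0.2, -1.3, 18.2],"turn":[-0.0, 0.0, -0.1]}
end [627.6 267.5  80. ] [-1.7996e+02  4.0000e-02  1.6601e+02]
```

View pics/t4.png

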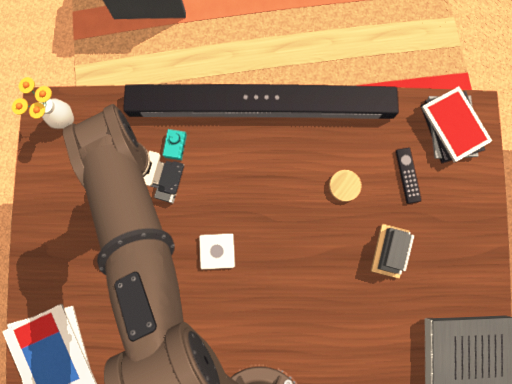

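The converter is centred on the power supply (0.8 mm off). The amplifier lies below the gripper. Aligning and descending, staying clear of the glass.

Request:
{"op": "drive_tool", "data": {
  "targets": [
    {"linear": [1.2, -7.8, 4], "turn": [0, 0.5, -0.1], "hand": 0},
    {"linear": [0, 0, 20], "turn": [0, 0, 0], "hand": 0},
    {"linear": [0, 0, 25], "turn": [0, 0, 0], "hand": 0},
    {"linear": [0, 0, 25], "turn": [0, 0, 0], "hand": 0},
    {"linear": [0, 0, 20], "turn": [0, 0, 0], "hand": 0},
    {"linear": [0, 0, 0], "turn": [0, 0, 0], "hand": 0}
  ]
}}

```text
t: 20.48
eef_pos: [0.6289, 0.2535, 0.0966]
ee_rot: [-179.8, 0.2, 165.2]
wrist_force: [-0.1, 0.6, 0.0]
gripper_width: 0.0916
```

```bash
python3 -c "
from h import *
p,d=grab_frame('side');cv2.imwrite('pics/s4.png',cv2.resize(p[60:220,130:340],None,fx=3,fy=3))
plan(627.6,267.5,8,166,20)"
```

```text
now [629.7 253.7  97.8] [-179.83    0.31  165.18] t 20.52 w 91.9 F [-0.1 -0.6  0.8] q [-29.  36.   3.  90.  -2.  54.  50.]
{"linear":[1.2, 2.6, 17.9],"turn":[-0.0, 0.1, -0.2]}
{"linear":[1.2, 2.6, 18.0],"turn":[-0.0, 0.1, -0.2]}
{"linear":[1.1, 2.6, 17.9],"turn":[-0.1, 0.0, -0.1]}
{"linear":[1.1, 2.6, 18.0],"turn":[-0.0, 0.1, -0.2]}
{"linear":[1.1, 2.7, 17.9],"turn":[-0.1, 0.0, -0.1]}
end [627.6 267.5   8. ] [1.7998e+02 1.0000e-02 1.6598e+02]
```

View pics/s4.png

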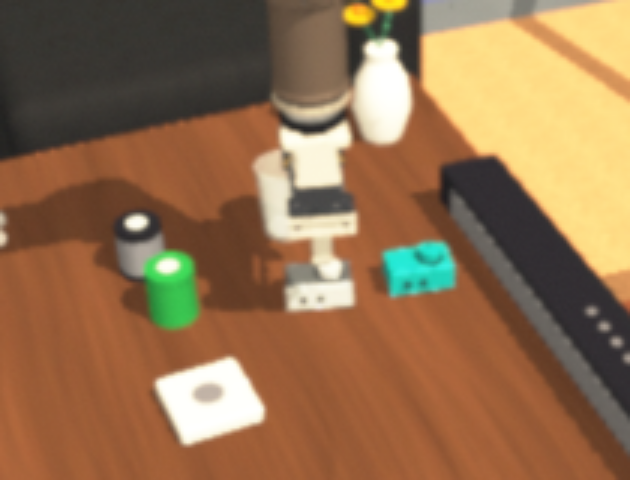

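The gripper is over the amplifier (320,285 in the crop) with the glass clear behind it. Correcting sideways, then going down.

Request:
{"op": "drive_tool", "data": {
  "targets": [
    {"linear": [4, 12, 0], "turn": [-0.1, 0.2, -0.7], "hand": 0},
    {"linear": [0.5, 1, 10], "turn": [0, 0, 0], "hand": 0},
    {"linear": [0, 0, 15], "turn": [0, 0, 0], "hand": 0},
    {"linear": [0, 0, 12], "turn": [0, 0, 0], "hand": 0},
    {"linear": [0, 0, 0], "turn": [0, 0, 0], "hand": 0}
  ]
}}

```text
t: 21.15
eef_pos: [0.6297, 0.2683, 0.0607]
ee_rot: [180.0, 0.2, 165.9]
wrist_force: [0.6, 0.2, -0.8]
gripper_width: 0.0918
```

```bash
python3 -c "
from h import *
plan(627.6,267.5,8,166,20)"
```

```text
now [629.7 268.3  60.7] [179.95   0.23 165.91] t 21.15 w 91.8 F [ 0.6  0.2 -0.8] q [-29.  39.   3.  91.  -2.  50.  50.]
{"linear":[0.7, -0.4, 17.5],"turn":[0.0, 0.1, -0.0]}
{"linear":[0.6, -0.5, 17.6],"turn":[0.0, 0.1, -0.0]}
{"linear":[0.7, -0.4, 17.6],"turn":[0.0, 0.0, -0.1]}
end [627.6 267.5   8. ] [1.7995e+02 3.0000e-02 1.6601e+02]
```

Request:
{"op": "drive_tool", "data": {
  "targets": [
    {"linear": [0.7, -0.4, 15], "turn": [0, 0.1, 0], "hand": 0},
    {"linear": [0.7, -0.4, 15], "turn": [0, 0.1, 0], "hand": 0},
    {"linear": [0.4, -0.2, 14], "turn": [0, 0, 0], "hand": 0},
    {"linear": [0, 0, 5], "turn": [0, 0, 0], "hand": 0},
    {"linear": [0, 0, 0], "turn": [0, 0, 0], "hand": 0}
  ]
}}

```text
t: 21.78
eef_pos: [0.6274, 0.2673, 0.0075]
ee_rot: [-180.0, -0.0, 165.9]
wrist_force: [0.2, 0.6, 0.3]
gripper_width: 0.0921
```

```bash
python3 -c "
from h import *
plan(627.6,267.5,8,166,20)"
```

```text
now [627.4 267.3   7.5] [-1.800e+02 -3.000e-02  1.659e+02] t 21.77 w 92.1 F [0.2 0.6 0.3] q [-29.  43.   2.  93.  -2.  45.  50.]
{"linear":[-0.2, 0.2, -0.5],"turn":[-0.0, -0.0, -0.1]}
end [627.6 267.4   8. ] [-1.80e+02 -3.00e-02  1.66e+02]
```

Request:
{"op": "drive_tool", "data": {
  "targets": [
    {"linear": [0, 0, 0], "turn": [0, 0, 0], "hand": 140},
    {"linear": [0, 0, 0], "turn": [0, 0, 0], "hand": 255},
    {"linear": [0, 0, 0], "turn": [0, 0, 0], "hand": 255},
    {"linear": [0, 0, 0], "turn": [0, 0, 0], "hand": 255},
    {"linear": [0, 0, 0], "turn": [0, 0, 0], "hand": 255},
    {"linear": [0, 0, 0], "turn": [0, 0, 0], "hand": 255}
  ],
  "grip_force": 25
}}

```text
t: 22.52
eef_pos: [0.6285, 0.268, 0.0092]
ee_rot: [179.9, 0.1, 165.9]
wrist_force: [0.1, -0.5, -0.6]
gripper_width: 0.0521
```

Request:
{"op": "drive_tool", "data": {
  "targets": [
    {"linear": [0, 0, -10], "turn": [0, 0, 0], "hand": 255},
    {"linear": [0, 0, -25], "turn": [0, 0, 0], "hand": 255},
    {"linear": [0, 0, -35], "turn": [0, 0, 0], "hand": 255},
    {"linear": [0, 0, -40], "turn": [0, 0, 0], "hand": 255},
    {"linear": [0, 0, -40], "turn": [0, 0, 0], "hand": 255},
    {"linear": [0, 0, -35], "turn": [0, 0, 0], "hand": 255},
    {"linear": [0, 0, -15], "turn": [0, 0, 0], "hand": 255},
    {"linear": [0, 0, 0], "turn": [0, 0, 0], "hand": 255}
  ]
}}

```text
t: 23.52
eef_pos: [0.6257, 0.266, 0.2154]
ee_rot: [-179.9, -0.2, 165.9]
wrist_force: [0.1, 0.0, -3.4]
gripper_width: 0.0519
```

```bash
python3 -c "
from h import *
plan(447.4,-375.6,200,164.8,42)"
```

```text
now [625.7 266.  215.4] [-1.7986e+02 -1.7000e-01  1.6587e+02] t 23.52 w 51.9 F [ 0.1  0.  -3.4] q [-30.  31.   4.  82.  -2.  67.  50.]
{"linear":[1.0, -41.6, 1.1],"turn":[-0.0, -0.0, 0.1]}
{"linear":[0.9, -41.6, 1.1],"turn":[-0.0, -0.0, 0.1]}
{"linear":[0.9, -41.6, 1.1],"turn":[-0.0, -0.0, 0.1]}
{"linear":[0.8, -41.6, 1.1],"turn":[-0.0, -0.0, 0.1]}
{"linear":[0.7, -41.6, 1.1],"turn":[-0.0, -0.0, 0.1]}
{"linear":[0.7, -41.6, 1.1],"turn":[-0.0, -0.0, 0.1]}
{"linear":[0.6, -41.6, 1.0],"turn":[-0.0, -0.0, 0.0]}
{"linear":[0.6, -41.6, 1.1],"turn":[-0.0, -0.0, 0.1]}
{"linear":[0.5, -41.6, 1.0],"turn":[-0.0, -0.0, 0.0]}
{"linear":[0.5, -41.6, 1.1],"turn":[-0.0, -0.0, 0.1]}
{"linear":[0.4, -41.6, 1.0],"turn":[-0.0, -0.0, 0.0]}
{"linear":[0.4, -41.6, 1.1],"turn":[-0.0, -0.0, 0.1]}
{"linear":[0.4, -41.7, 1.0],"turn":[-0.0, -0.0, 0.0]}
{"linear":[0.4, -41.6, 1.1],"turn":[-0.0, -0.1, 0.1]}
{"linear":[0.3, -41.7, 1.0],"turn":[-0.1, -0.0, 0.0]}
{"linear":[0.2, -41.6, 1.0],"turn":[-0.0, -0.1, 0.1]}
end [ 447.4 -375.6  200. ] [-1.7996e+02  3.0000e-02  1.6477e+02]
```

Request:
{"op": "drive_tool", "data": {
  "targets": [
    {"linear": [0.5, -25, 0.6], "turn": [0, 0, 0.1], "hand": 255},
    {"linear": [0.9, -41.6, 1.1], "turn": [0, 0, 0.1], "hand": 255},
    {"linear": [0.9, -41.6, 1.1], "turn": [0, 0, 0.1], "hand": 255},
    {"linear": [0.8, -41.6, 1.1], "turn": [0, 0, 0.1], "hand": 255},
    {"linear": [0.7, -41.6, 1.1], "turn": [0, 0, 0.1], "hand": 255},
    {"linear": [0.7, -41.6, 1.1], "turn": [0, 0, 0.1], "hand": 255},
    {"linear": [0.6, -41.6, 1], "turn": [0, 0, 0], "hand": 255},
    {"linear": [0.6, -41.6, 1.1], "turn": [0, 0, 0.1], "hand": 255}
  ]
}}

```text
t: 24.52
eef_pos: [0.5311, -0.0451, 0.1936]
ee_rot: [-179.3, -1.3, 165.5]
wrist_force: [0.3, 0.2, -3.0]
gripper_width: 0.052
```

```bash
python3 -c "
from h import *
plan(447.4,-375.6,200,164.8,42)"
```

```text
now [531.1 -45.1 193.6] [-179.32   -1.33  165.55] t 24.52 w 52.0 F [ 0.3  0.2 -3. ] q [ -7.  19.   7. 105.  -2.  58.  77.]
{"linear":[-0.1, -37.9, -0.3],"turn":[-0.1, -0.1, 0.1]}
{"linear":[-0.2, -37.9, -0.3],"turn":[-0.1, -0.2, 0.1]}
{"linear":[-0.3, -37.9, -0.4],"turn":[-0.1, -0.1, 0.1]}
{"linear":[-0.4, -37.9, -0.5],"turn":[-0.1, -0.2, 0.1]}
{"linear":[-0.4, -37.9, -0.5],"turn":[-0.1, -0.1, 0.1]}
{"linear":[-0.5, -37.9, -0.6],"turn":[-0.0, -0.2, 0.1]}
{"linear":[-0.5, -37.8, -0.6],"turn":[-0.1, -0.1, 0.1]}
{"linear":[-0.6, -37.9, -0.7],"turn":[-0.0, -0.2, 0.0]}
{"linear":[-0.7, -37.8, -0.6],"turn":[-0.1, -0.1, 0.1]}
end [ 447.4 -375.6  200. ] [ 1.7999e+02 -3.0000e-02  1.6475e+02]
```

Request:
{"op": "drive_tool", "data": {
  "targets": [
    {"linear": [-0.1, -37.9, -0.5], "turn": [-0.1, -0.2, 0.1], "hand": 255},
    {"linear": [-0.2, -37.9, -0.5], "turn": [-0.1, -0.2, 0.1], "hand": 255},
    {"linear": [-0.3, -37.9, -0.5], "turn": [-0.1, -0.2, 0.1], "hand": 255},
    {"linear": [-0.4, -37.9, -0.5], "turn": [-0.1, -0.2, 0.1], "hand": 255},
    {"linear": [-0.4, -37.9, -0.5], "turn": [-0.1, -0.1, 0.1], "hand": 255},
    {"linear": [-0.5, -37.9, -0.6], "turn": [0, -0.2, 0.1], "hand": 255},
    {"linear": [-0.5, -35, -0.6], "turn": [0, -0.1, 0.1], "hand": 255},
    {"linear": [-0.6, -25, -0.6], "turn": [0, -0.1, 0], "hand": 255}
  ]
}}

```text
t: 25.52
eef_pos: [0.448, -0.3317, 0.1866]
ee_rot: [-179.8, -1.3, 164.7]
wrist_force: [1.3, 0.4, -2.9]
gripper_width: 0.052
```

Request:
{"op": "drive_tool", "data": {
  "targets": [
    {"linear": [0, 0, 0], "turn": [0, 0, 0], "hand": 255},
    {"linear": [0, 0, 0], "turn": [0, 0, 0], "hand": 255}
  ]
}}

```text
t: 25.78
eef_pos: [0.4455, -0.3324, 0.1837]
ee_rot: [-179.8, -1.5, 164.5]
wrist_force: [0.4, 1.0, -2.8]
gripper_width: 0.052
```

```bash
python3 -c "
from h import *
plan(447.4,-375.6,140,164.8,22)"
```

```text
now [ 445.5 -332.4  183.7] [-179.78   -1.55  164.5 ] t 25.77 w 52.0 F [ 0.4  1.  -2.8] q [ 21.  22.  14. 103.  -5.  58. 111.]
{"linear":[-4.8, -13.7, 14.5],"turn":[-0.1, -0.5, -0.1]}
{"linear":[-4.7, -13.7, 14.5],"turn":[-0.1, -0.5, -0.1]}
{"linear":[-4.6, -13.7, 14.6],"turn":[-0.0, -0.5, -0.1]}
end [ 447.4 -375.6  140. ] [-1.7998e+02 -5.0000e-02  1.6480e+02]
```

Request:
{"op": "drive_tool", "data": {
  "targets": [
    {"linear": [-4.8, -15, 3], "turn": [-0.1, -0.8, -0.1], "hand": 255},
    {"linear": [-4.5, -15, 3], "turn": [-0.1, -0.7, -0.1], "hand": 255},
    {"linear": [-2.5, -11, 3], "turn": [0, -0.2, -0.1], "hand": 255},
    {"linear": [0, 0, 12], "turn": [0, 0, 0], "hand": 255},
    {"linear": [0, 0, 12], "turn": [0, 0, 0], "hand": 255},
    {"linear": [0, 0, 0], "turn": [0, 0, 0], "hand": 255}
  ]
}}

```text
t: 26.52
eef_pos: [0.4463, -0.3756, 0.1467]
ee_rot: [179.9, 0.1, 165.0]
wrist_force: [-0.2, 0.0, -3.4]
gripper_width: 0.0514
```

```bash
python3 -c "
from h import *
plan(447.4,-375.6,118,164.8,22)"
```

```text
now [ 446.3 -375.6  146.7] [1.7993e+02 1.4000e-01 1.6499e+02] t 26.52 w 51.4 F [-0.2  0.  -3.4] q [ 25.  26.  13. 103.  -7.  53. 117.]
{"linear":[-0.5, 0.1, 14.3],"turn":[0.0, 0.1, 0.1]}
{"linear":[-0.5, 0.2, 14.4],"turn":[0.1, 0.0, 0.1]}
end [ 447.4 -375.6  118. ] [-1.7997e+02  4.0000e-02  1.6479e+02]
```

Request:
{"op": "drive_tool", "data": {
  "targets": [
    {"linear": [-0.5, 0.1, 10], "turn": [0, 0.1, 0.1], "hand": 255},
    {"linear": [-0.5, 0.2, 10], "turn": [0, 0, 0.1], "hand": 255},
    {"linear": [0, 0, 8], "turn": [0, 0, 0], "hand": 255},
    {"linear": [0, 0, 0], "turn": [0, 0, 0], "hand": 255},
    {"linear": [0, 0, 0], "turn": [0, 0, 0], "hand": 255}
  ]
}}

```text
t: 27.15
eef_pos: [0.4481, -0.3746, 0.1167]
ee_rot: [179.9, 0.0, 164.9]
wrist_force: [0.6, 0.6, -2.4]
gripper_width: 0.0514
```

```bash
python3 -c "
from h import *
p,d=grab_frame('side');cv2.imwrite('pics/s5.png',cv2.resize(p[200:370,150:370],None,fx=3,fy=3))
plan(447.4,-375.6,110,164.8,22)"
```

```text
now [ 448.1 -374.6  116.7] [1.7990e+02 3.0000e-02 1.6487e+02] t 27.2 w 52.0 F [ 0.2  0.8 -3.6] q [ 26.  28.  13. 104.  -8.  49. 117.]
{"linear":[0.4, -1.1, 6.7],"turn":[0.1, 0.0, 0.1]}
end [ 447.4 -375.6  110. ] [-1.8000e+02  3.0000e-02  1.6477e+02]
```

View pics/s5.png

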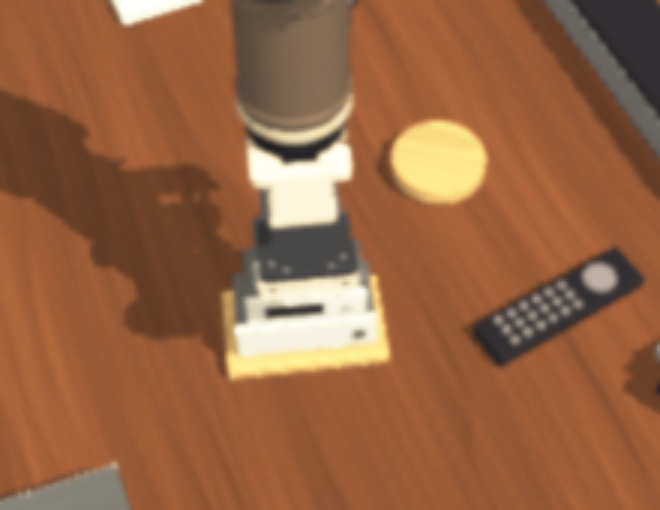

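The stack is square, and the amplifier is just above it (around (305,290) in the crop). Final lowering.

Request:
{"op": "drive_tool", "data": {
  "targets": [
    {"linear": [0.4, -1, 3], "turn": [0, 0, 0.1], "hand": 255},
    {"linear": [0, 0, 2], "turn": [0, 0, 0], "hand": 255},
    {"linear": [0, 0, 1.2], "turn": [0, 0, 0], "hand": 255},
    {"linear": [0, 0, 0], "turn": [0, 0, 0], "hand": 255}
  ]
}}

```text
t: 27.7
eef_pos: [0.4476, -0.3759, 0.1107]
ee_rot: [179.9, 0.1, 164.7]
wrist_force: [-0.1, 0.4, -2.4]
gripper_width: 0.0519
```

Request:
{"op": "drive_tool", "data": {
  "targets": [
    {"linear": [0, 0, 1], "turn": [0, 0, 0], "hand": 255},
    {"linear": [0, 0, 0.8], "turn": [0, 0, 0], "hand": 255},
    {"linear": [0, 0, 0.8], "turn": [0, 0, 0], "hand": 255}
  ]
}}

```text
t: 28.08
eef_pos: [0.4478, -0.376, 0.109]
ee_rot: [179.9, 0.1, 164.7]
wrist_force: [-3.7, 3.9, 12.4]
gripper_width: 0.0518
```

Request:
{"op": "drive_tool", "data": {
  "targets": [
    {"linear": [0, 0, 0], "turn": [0, 0, 0], "hand": 60},
    {"linear": [0, 0, 0], "turn": [0, 0, 0], "hand": 0},
    {"linear": [0, 0, 0], "turn": [0, 0, 0], "hand": 0},
    {"linear": [0, 0, 0], "turn": [0, 0, 0], "hand": 0},
    {"linear": [0, 0, -12], "turn": [0, 0, 0], "hand": 0},
    {"linear": [0, 0, -30], "turn": [0, 0, 0], "hand": 0},
    {"linear": [0, 0, -40], "turn": [0, 0, 0], "hand": 0},
    {"linear": [0, 0, -40], "turn": [0, 0, 0], "hand": 0}
  ]
}}

```text
t: 29.08
eef_pos: [0.4466, -0.3755, 0.2344]
ee_rot: [179.9, -0.0, 164.7]
wrist_force: [0.8, 0.0, -0.6]
gripper_width: 0.0918
```

```bash
python3 -c "
from h import *
plan(438.4,408.5,220,100,45)"
```

```text
now [ 446.6 -375.5  234.4] [ 1.7988e+02 -5.0000e-02  1.6473e+02] t 29.07 w 91.8 F [ 0.8  0.  -0.6] q [ 24.  21.  15.  96.  -6.  64. 115.]
{"linear":[11.9, 41.9, 0.9],"turn":[0.0, -0.0, 3.6]}
{"linear":[14.5, 41.1, 0.9],"turn":[0.0, -0.0, 3.6]}
{"linear":[17.1, 40.1, 0.9],"turn":[0.0, -0.0, 3.6]}
{"linear":[19.5, 38.9, 0.9],"turn":[0.0, -0.0, 3.6]}
{"linear":[22.0, 37.6, 0.9],"turn":[0.0, -0.0, 3.6]}
{"linear":[24.3, 36.2, 0.9],"turn":[0.0, -0.0, 3.6]}
{"linear":[26.5, 34.6, 0.9],"turn":[0.0, -0.0, 3.6]}
{"linear":[28.6, 32.8, 0.9],"turn":[0.0, -0.0, 3.6]}
{"linear":[30.6, 31.0, 0.9],"turn":[0.0, -0.0, 3.6]}
{"linear":[32.5, 29.0, 0.9],"turn":[0.0, -0.0, 3.6]}
{"linear":[34.3, 26.9, 0.9],"turn":[0.0, -0.0, 3.6]}
{"linear":[35.9, 24.7, 0.9],"turn":[0.0, -0.0, 3.6]}
{"linear":[37.3, 22.4, 0.9],"turn":[0.0, -0.0, 3.6]}
{"linear":[38.7, 20.0, 0.9],"turn":[0.0, -0.0, 3.6]}
{"linear":[39.9, 17.5, 0.9],"turn":[0.0, -0.0, 3.6]}
{"linear":[40.9, 15.0, 0.9],"turn":[0.0, -0.0, 3.6]}
{"linear":[41.7, 12.4, 0.9],"turn":[0.0, -0.1, 3.6]}
{"linear":[42.4, 9.7, 0.8],"turn":[0.0, -0.0, 3.5]}
end [438.4 408.5 220. ] [ 1.7998e+02 -3.0000e-02  1.0003e+02]
```

Request:
{"op": "drive_tool", "data": {
  "targets": [
    {"linear": [12, 42, 0.9], "turn": [0, 0, 3.6], "hand": 0},
    {"linear": [14.5, 41, 0.9], "turn": [0, 0, 3.6], "hand": 0},
    {"linear": [17, 40, 0.9], "turn": [0, 0, 3.6], "hand": 0},
    {"linear": [19.5, 39, 0.9], "turn": [0, 0, 3.6], "hand": 0},
    {"linear": [22, 37.6, 0.9], "turn": [0, 0, 3.6], "hand": 0},
    {"linear": [24.3, 36.2, 0.9], "turn": [0, 0, 3.6], "hand": 0},
    {"linear": [26.5, 34.6, 0.9], "turn": [0, 0, 3.6], "hand": 0},
    {"linear": [28.6, 32.8, 0.9], "turn": [0, 0, 3.6], "hand": 0}
  ]
}}

```text
t: 30.08
eef_pos: [0.4485, -0.0228, 0.2374]
ee_rot: [179.6, 0.8, 134.5]
wrist_force: [0.5, 0.2, -0.1]
gripper_width: 0.092
```

```bash
python3 -c "
from h import *
plan(438.4,408.5,200,98,45)"
```

```text
now [448.5 -22.8 237.4] [179.56   0.84 134.55] t 30.07 w 92.0 F [ 0.5  0.2 -0.1] q [-10.   7.   7. 114.  -1.  58.  41.]
{"linear":[31.5, 29.5, 3.5],"turn":[0.1, 0.1, 3.7]}
{"linear":[33.3, 27.4, 3.5],"turn":[0.1, 0.1, 3.6]}
{"linear":[35.0, 25.3, 3.5],"turn":[0.1, 0.1, 3.7]}
{"linear":[36.5, 23.0, 3.6],"turn":[0.1, 0.1, 3.6]}
{"linear":[37.9, 20.7, 3.6],"turn":[0.0, 0.1, 3.7]}
{"linear":[39.2, 18.2, 3.6],"turn":[0.0, 0.0, 3.6]}
{"linear":[40.2, 15.6, 3.6],"turn":[0.1, 0.1, 3.7]}
{"linear":[41.1, 13.0, 3.7],"turn":[0.0, 0.0, 3.6]}
{"linear":[41.9, 10.5, 3.7],"turn":[0.1, 0.1, 3.7]}
{"linear":[42.4, 7.7, 3.8],"turn":[0.0, 0.0, 3.6]}
end [438.4 408.5 200. ] [179.95   0.    98.05]
```

Request:
{"op": "drive_tool", "data": {
  "targets": [
    {"linear": [31.5, 29.5, 2], "turn": [0.1, 0.1, 3.7], "hand": 0},
    {"linear": [33.3, 27.4, 2], "turn": [0.1, 0.1, 3.7], "hand": 0},
    {"linear": [35, 25.3, 2], "turn": [0.1, 0.1, 3.7], "hand": 0},
    {"linear": [36.5, 23, 2], "turn": [0.1, 0.1, 3.6], "hand": 0},
    {"linear": [37.9, 20.7, 2], "turn": [0, 0.1, 3.7], "hand": 0},
    {"linear": [39.2, 18.2, 2], "turn": [0, 0, 3.6], "hand": 0},
    {"linear": [40.2, 15.6, 2], "turn": [0, 0, 3.7], "hand": 0},
    {"linear": [41, 13, 2], "turn": [0, 0, 3.6], "hand": 0}
  ]
}}

```text
t: 31.08
eef_pos: [0.4446, 0.3329, 0.228]
ee_rot: [179.1, 0.2, 104.1]
wrist_force: [0.5, -0.4, 0.1]
gripper_width: 0.0922
```

Request:
{"op": "drive_tool", "data": {
  "targets": [
    {"linear": [35, 9, 2], "turn": [0, 0, 3.6], "hand": 0},
    {"linear": [15, 3, 0], "turn": [0, 0, 2], "hand": 0},
    {"linear": [0, 0, 0], "turn": [0, 0, 0], "hand": 0}
  ]
}}

```text
t: 31.45
eef_pos: [0.444, 0.3898, 0.2279]
ee_rot: [179.0, 0.0, 98.5]
wrist_force: [-0.7, -1.0, -1.0]
gripper_width: 0.0917
```

```bash
python3 -c "
from h import *
plan(438.4,408.5,160,98,25)
p,d=grab_frame('top');cv2.imwrite('pics/t6.png',p)
W=cloud('top',d)
for x,z in ((.433,.136),(.447,.1)):
  q=proj('top',[.447,-.375,z])[0].round().astype(int)+[-2,8*(z>.13)];print(q,W[q[1],q[0]])
  print(fit(W,q,z))
"
```

```text
now [444.  389.8 227.9] [179.03   0.    98.53] t 31.45 w 91.7 F [-0.7 -1.  -1. ] q [-46.  21.  -1.  96.   1.  62. -39.]
{"linear":[6.4, -1.3, 22.6],"turn":[0.3, -0.0, 0.2]}
{"linear":[6.4, -1.2, 22.6],"turn":[0.3, -0.0, 0.2]}
{"linear":[6.5, -1.1, 22.7],"turn":[0.4, -0.0, 0.1]}
end [438.4 408.5 160. ] [-179.97   -0.     98.03]
[401 258] [ 0.42608857 -0.36985581  0.13173341]
{'n': 508, 'c': (448.0, -375.4), 'mean': array([ 444.7, -373.1]), 'size': (81.7, 53.3), 'ang': -14.9, 'z': 135.4, 'zs': 2.4}
[397 250] [ 0.44695042 -0.35789628  0.13740444]
{'n': 196151, 'c': (916.1, -56.1), 'mean': array([nan, nan]), 'size': (2685.9, 1925.8), 'ang': -84.3, 'z': nan, 'zs': nan}
```

View pics/t6.png

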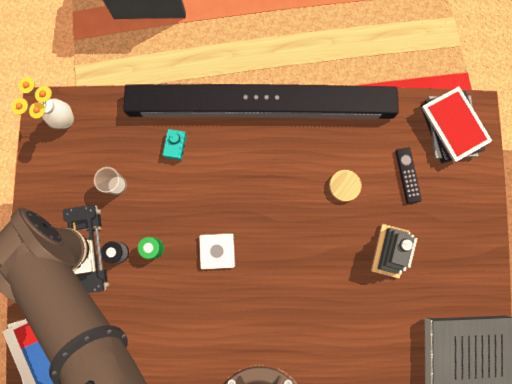

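The stack is complete, with the amplifier within 1 mm of centre and at -14.9°. Its knob shows at (405,244). Now the speaker.

Request:
{"op": "drive_tool", "data": {
  "targets": [
    {"linear": [9.5, -2, 4], "turn": [0.5, 0, 0.3], "hand": 0},
    {"linear": [9, -1.5, 12], "turn": [0.4, 0, 0.2], "hand": 0},
    {"linear": [0.5, 0, 25], "turn": [0, 0, 0], "hand": 0},
    {"linear": [0, 0, 25], "turn": [0, 0, 0], "hand": 0},
    {"linear": [0, 0, 20], "turn": [0, 0, 0], "hand": 0},
    {"linear": [0, 0, 20], "turn": [0, 0, 0], "hand": 0},
    {"linear": [0, 0, 0], "turn": [0, 0, 0], "hand": 0}
  ]
}}

```text
t: 32.38
eef_pos: [0.4375, 0.4052, 0.1158]
ee_rot: [-179.8, 0.1, 97.8]
wrist_force: [0.6, 0.1, 0.7]
gripper_width: 0.092
```

```bash
python3 -c "
from h import *
plan(438.4,408.5,90,98,25)
"
```

```text
now [437.5 405.2 115.8] [-1.7985e+02  1.3000e-01  9.7810e+01] t 32.38 w 92.0 F [0.6 0.1 0.7] q [-47.  29.  -2. 101.   1.  50. -41.]
{"linear":[1.6, 0.7, 12.9],"turn":[-0.1, 0.1, -0.1]}
{"linear":[1.6, 0.6, 12.9],"turn":[-0.1, 0.0, -0.1]}
end [438.4 408.5  90. ] [1.7996e+02 3.0000e-02 9.8010e+01]
```

Request:
{"op": "drive_tool", "data": {
  "targets": [
    {"linear": [3, 1.2, 6], "turn": [-0.1, 0.1, -0.1], "hand": 0},
    {"linear": [0.2, 0, 16], "turn": [0, 0, 0], "hand": 0},
    {"linear": [0, 0, 20], "turn": [0, 0, 0], "hand": 0},
    {"linear": [0, 0, 20], "turn": [0, 0, 0], "hand": 0},
    {"linear": [0, 0, 10], "turn": [0, 0, 0], "hand": 0},
    {"linear": [0, 0, 0], "turn": [0, 0, 0], "hand": 0}
  ]
}}

```text
t: 33.12
eef_pos: [0.4393, 0.41, 0.0414]
ee_rot: [179.9, -0.1, 97.9]
wrist_force: [-0.7, 0.2, -0.9]
gripper_width: 0.0916
```

```bash
python3 -c "
from h import *
plan(438.4,408.5,24,98,25)
"
```

```text
now [439.3 410.   41.4] [ 1.799e+02 -1.100e-01  9.790e+01] t 33.12 w 91.6 F [-0.7  0.2 -0.9] q [-47.  34.  -2. 104.   2.  41. -42.]
{"linear":[-1.4, -1.2, 17.4],"turn":[0.1, -0.1, -0.1]}
end [438.4 408.5  24. ] [-1.8e+02 -1.0e-02  9.8e+01]
```

Request:
{"op": "drive_tool", "data": {
  "targets": [
    {"linear": [-1.4, -1.2, 8], "turn": [0.1, -0.1, -0.1], "hand": 0},
    {"linear": [0, 0, 8], "turn": [0, 0, 0], "hand": 0},
    {"linear": [0, 0, 0], "turn": [0, 0, 0], "hand": 0},
    {"linear": [0, 0, 0], "turn": [0, 0, 0], "hand": 120},
    {"linear": [0, 0, 0], "turn": [0, 0, 0], "hand": 255},
    {"linear": [0, 0, 0], "turn": [0, 0, 0], "hand": 255},
    {"linear": [0, 0, 0], "turn": [0, 0, 0], "hand": 255},
    {"linear": [0, 0, 0], "turn": [0, 0, 0], "hand": 255}
  ],
  "grip_force": 30
}}

```text
t: 34.12
eef_pos: [0.4396, 0.4096, 0.0264]
ee_rot: [179.8, -0.1, 98.0]
wrist_force: [0.6, 0.6, -1.7]
gripper_width: 0.06
```

Request:
{"op": "drive_tool", "data": {
  "targets": [
    {"linear": [0, 0, -10], "turn": [0, 0, 0], "hand": 255},
    {"linear": [0, 0, -25], "turn": [0, 0, 0], "hand": 255},
    {"linear": [0, 0, -35], "turn": [0, 0, 0], "hand": 255},
    {"linear": [0, 0, -40], "turn": [0, 0, 0], "hand": 255},
    {"linear": [0, 0, -40], "turn": [0, 0, 0], "hand": 255},
    {"linear": [0, 0, -35], "turn": [0, 0, 0], "hand": 255},
    {"linear": [0, 0, -10], "turn": [0, 0, 0], "hand": 255},
    {"linear": [0, 0, 0], "turn": [0, 0, 0], "hand": 255}
  ]
}}

```text
t: 35.12
eef_pos: [0.436, 0.4062, 0.2267]
ee_rot: [-179.8, 0.2, 98.0]
wrist_force: [-0.0, 0.1, -4.4]
gripper_width: 0.0594
```

```bash
python3 -c "
from h import *
p,d=grab_frame('side');cv2.imwrite('pics/s7.png',p[40:260,80:330])
plan(635.5,-245.2,200,110,42)
"
```

```text
now [435.9 406.  226.1] [-179.72    0.19   98.03] t 35.17 w 59.7 F [-0.  -1.  -4.1] q [-47.  22.  -2.  94.   1.  64. -41.]
{"linear":[-39.6, 6.3, 1.6],"turn":[-0.0, 0.0, -0.7]}
{"linear":[-39.6, 5.8, 1.6],"turn":[-0.0, 0.0, -0.7]}
{"linear":[-39.7, 5.3, 1.6],"turn":[-0.0, 0.0, -0.7]}
{"linear":[-39.8, 4.8, 1.6],"turn":[-0.0, 0.0, -0.7]}
{"linear":[-39.8, 4.4, 1.6],"turn":[-0.0, 0.0, -0.7]}
{"linear":[-39.9, 3.9, 1.7],"turn":[-0.0, 0.0, -0.7]}
{"linear":[-39.9, 3.4, 1.6],"turn":[-0.0, 0.0, -0.7]}
{"linear":[-40.0, 2.9, 1.7],"turn":[-0.0, 0.0, -0.7]}
{"linear":[-40.0, 2.4, 1.6],"turn":[-0.0, 0.0, -0.7]}
{"linear":[-40.0, 1.9, 1.7],"turn":[-0.0, 0.0, -0.7]}
{"linear":[-40.0, 1.4, 1.6],"turn":[-0.0, 0.0, -0.7]}
{"linear":[-40.1, 0.9, 1.7],"turn":[-0.1, 0.0, -0.7]}
{"linear":[-40.1, 0.4, 1.7],"turn":[-0.0, 0.0, -0.7]}
{"linear":[-40.0, -0.1, 1.6],"turn":[-0.1, 0.0, -0.7]}
{"linear":[-40.1, -0.5, 1.7],"turn":[-0.0, 0.0, -0.7]}
{"linear":[-40.0, -1.0, 1.6],"turn":[-0.1, 0.1, -0.7]}
{"linear":[-40.0, -1.6, 1.6],"turn":[-0.0, 0.0, -0.8]}
end [ 635.4 -245.2  200. ] [-1.7999e+02  4.0000e-02  1.1002e+02]
```

View pics/s7.png

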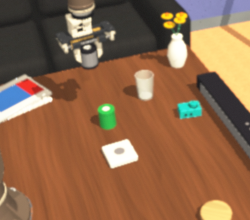

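The speaker hangs upright in the jaws at (89,57); everything else is undisturbed. Carrying it to the round stand.

Request:
{"op": "drive_tool", "data": {
  "targets": [
    {"linear": [-25, 4, 1], "turn": [0, 0, -0.7], "hand": 255},
    {"linear": [-39.6, 5.8, 1.6], "turn": [0, 0, -0.7], "hand": 255},
    {"linear": [-39.7, 5.3, 1.6], "turn": [0, 0, -0.7], "hand": 255},
    {"linear": [-39.8, 4.8, 1.6], "turn": [0, 0, -0.7], "hand": 255},
    {"linear": [-39.8, 4.4, 1.6], "turn": [0, 0, -0.7], "hand": 255},
    {"linear": [-39.9, 3.9, 1.6], "turn": [0, 0, -0.7], "hand": 255},
    {"linear": [-39.9, 3.4, 1.6], "turn": [0, 0, -0.7], "hand": 255},
    {"linear": [-40, 2.9, 1.6], "turn": [0, 0, -0.7], "hand": 255}
  ]
}}

```text
t: 36.17
eef_pos: [0.5205, 0.1055, 0.1995]
ee_rot: [-178.4, 0.5, 104.3]
wrist_force: [0.0, 0.3, -4.2]
gripper_width: 0.0599
```

```bash
python3 -c "
from h import *
plan(635.5,-245.2,200,110,40)
"
```

```text
now [520.5 105.5 199.5] [-178.36    0.48  104.29] t 36.17 w 59.9 F [ 0.   0.3 -4.2] q [-20.  19.   3. 104.  -1.  59.  -2.]
{"linear":[-36.8, 2.5, 0.2],"turn":[-0.2, 0.0, -0.6]}
{"linear":[-36.9, 2.1, 0.2],"turn":[-0.2, 0.0, -0.6]}
{"linear":[-36.9, 1.7, 0.2],"turn":[-0.2, 0.1, -0.6]}
{"linear":[-36.9, 1.3, 0.1],"turn":[-0.2, 0.0, -0.6]}
{"linear":[-36.9, 1.0, 0.2],"turn":[-0.1, 0.1, -0.6]}
{"linear":[-36.9, 0.6, 0.1],"turn":[-0.2, 0.0, -0.5]}
{"linear":[-36.9, 0.2, 0.1],"turn":[-0.1, 0.1, -0.6]}
{"linear":[-36.9, -0.1, 0.0],"turn":[-0.2, 0.0, -0.5]}
{"linear":[-36.9, -0.5, 0.0],"turn":[-0.1, 0.1, -0.6]}
{"linear":[-36.8, -0.9, -0.0],"turn":[-0.2, 0.0, -0.5]}
end [ 635.4 -245.2  200. ] [179.97   0.   109.99]
```

Request:
{"op": "drive_tool", "data": {
  "targets": [
    {"linear": [-36.8, 2.5, 0], "turn": [-0.3, 0, -0.6], "hand": 255},
    {"linear": [-36.9, 2.1, -0.5], "turn": [-0.3, 0, -0.6], "hand": 255},
    {"linear": [-36.9, 1.7, -0.5], "turn": [-0.3, 0.1, -0.6], "hand": 255},
    {"linear": [-36.9, 1.3, -0.5], "turn": [-0.3, 0, -0.6], "hand": 255},
    {"linear": [-36.9, 1, -0.5], "turn": [-0.2, 0.1, -0.6], "hand": 255},
    {"linear": [-36.9, 0.6, -0.5], "turn": [-0.2, 0, -0.5], "hand": 255},
    {"linear": [-36.9, 0.2, -0.5], "turn": [-0.1, 0.1, -0.6], "hand": 255},
    {"linear": [-36.9, 0, -0.5], "turn": [-0.2, 0, -0.5], "hand": 255}
  ]
}}

```text
t: 37.17
eef_pos: [0.6065, -0.1845, 0.1876]
ee_rot: [-178.9, -0.3, 109.1]
wrist_force: [1.1, 0.1, -4.3]
gripper_width: 0.0598
```

Request:
{"op": "drive_tool", "data": {
  "targets": [
    {"linear": [-25, -0.5, 0], "turn": [0, 0, -0.5], "hand": 255},
    {"linear": [-10, -0.5, 0], "turn": [0, 0, -0.4], "hand": 255},
    {"linear": [0, 0, 0], "turn": [0, 0, 0], "hand": 255}
  ]
}}

```text
t: 37.55
eef_pos: [0.6143, -0.2215, 0.1814]
ee_rot: [-178.4, -0.5, 109.7]
wrist_force: [-1.1, 0.3, -4.0]
gripper_width: 0.0595
```

```bash
python3 -c "
from h import *
plan(635.5,-245.2,140,110,25)
"
```

```text
now [ 614.3 -221.5  181.4] [-178.42   -0.54  109.74] t 37.55 w 59.5 F [-1.1  0.3 -4. ] q [10. 31.  8. 88. -4. 63. 38.]
{"linear":[-9.9, 4.4, 13.6],"turn":[-0.5, -0.2, -0.1]}
{"linear":[-9.9, 4.2, 13.6],"turn":[-0.5, -0.2, -0.1]}
{"linear":[-9.9, 4.1, 13.8],"turn":[-0.6, -0.1, -0.1]}
end [ 635.5 -245.2  140. ] [ 1.7998e+02 -4.0000e-02  1.1005e+02]
```

Request:
{"op": "drive_tool", "data": {
  "targets": [
    {"linear": [-10, 4.4, 5], "turn": [-0.6, -0.2, -0.1], "hand": 255},
    {"linear": [-10, 4.2, 7], "turn": [-0.6, -0.2, -0.1], "hand": 255},
    {"linear": [-10, 4.1, 10], "turn": [-0.4, -0.1, -0.1], "hand": 255},
    {"linear": [0, 0, 15], "turn": [0, 0, 0], "hand": 255},
    {"linear": [0, 0, 15], "turn": [0, 0, 0], "hand": 255},
    {"linear": [0, 0, 0], "turn": [0, 0, 0], "hand": 255}
  ]
}}

```text
t: 38.3
eef_pos: [0.6369, -0.2424, 0.1233]
ee_rot: [180.0, -0.2, 110.3]
wrist_force: [-0.4, 0.2, -4.1]
gripper_width: 0.0595
```

```bash
python3 -c "
from h import *
plan(635.5,-245.2,80,110,25)
"
```

```text
now [ 636.9 -242.4  123.3] [179.96  -0.22 110.29] t 38.3 w 59.5 F [-0.4  0.2 -4.1] q [12. 35.  7. 88. -5. 57. 41.]
{"linear":[-1.2, -1.2, 21.6],"turn":[0.0, -0.1, 0.1]}
{"linear":[-1.1, -1.1, 21.7],"turn":[0.0, -0.1, 0.2]}
end [ 635.5 -245.2   80. ] [ 1.7997e+02 -2.0000e-02  1.0999e+02]
```

Request:
{"op": "drive_tool", "data": {
  "targets": [
    {"linear": [-2.3, -2, 6], "turn": [0, -0.2, 0.3], "hand": 255},
    {"linear": [0, 0, 15], "turn": [0, 0, 0], "hand": 255},
    {"linear": [0, 0, 15], "turn": [0, 0, 0], "hand": 255},
    {"linear": [0, 0, 12], "turn": [0, 0, 0], "hand": 255},
    {"linear": [0, 0, 6], "turn": [0, 0, 0], "hand": 255},
    {"linear": [0, 0, 0], "turn": [0, 0, 0], "hand": 255}
  ]
}}

```text
t: 39.05
eef_pos: [0.636, -0.2449, 0.0656]
ee_rot: [180.0, -0.0, 110.0]
wrist_force: [-0.4, 0.8, -3.1]
gripper_width: 0.0596
```

```bash
python3 -c "
from h import *
p,d=grab_frame('side');cv2.imwrite('pics/s8.png',cv2.resize(p[140:310,200:420],None,fx=3,fy=3))
plan(635.5,-245.2,53,110,25)
"
```

```text
now [ 636.2 -245.    66. ] [1.7993e+02 1.0000e-02 1.1000e+02] t 39.1 w 59.5 F [ 0.2 -0.5 -4.3] q [12. 39.  7. 91. -5. 50. 41.]
{"linear":[0.0, -0.7, 13.0],"turn":[0.1, 0.0, 0.0]}
end [ 635.5 -245.2   53. ] [-1.7997e+02  1.0000e-02  1.1000e+02]
```

View pics/s8.png

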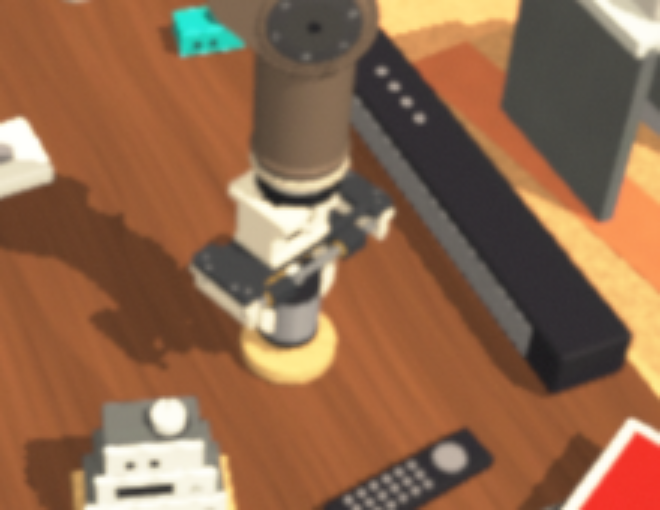

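The speaker hangs upright just above the middle of the stand ((290,345) in the crop), and the stack stands neat at the bottom left. Lowering.

Request:
{"op": "drive_tool", "data": {
  "targets": [
    {"linear": [0, -0.7, 6], "turn": [0, 0, 0], "hand": 255},
    {"linear": [0, 0, 4], "turn": [0, 0, 0], "hand": 255},
    {"linear": [0, 0, 2], "turn": [0, 0, 0], "hand": 255},
    {"linear": [0, 0, 1], "turn": [0, 0, 0], "hand": 255},
    {"linear": [0, 0, 0], "turn": [0, 0, 0], "hand": 255}
  ]
}}

```text
t: 39.72
eef_pos: [0.6364, -0.2455, 0.0534]
ee_rot: [179.8, 0.1, 110.0]
wrist_force: [1.0, 0.2, -3.8]
gripper_width: 0.0596
```

Request:
{"op": "drive_tool", "data": {
  "targets": [
    {"linear": [0, 0, 1.2], "turn": [0, 0, 0], "hand": 255},
    {"linear": [0, 0, 1], "turn": [0, 0, 0], "hand": 255},
    {"linear": [0, 0, 0.8], "turn": [0, 0, 0], "hand": 255}
  ]
}}

```text
t: 40.1
eef_pos: [0.6366, -0.2456, 0.0505]
ee_rot: [179.8, 0.1, 110.0]
wrist_force: [-0.1, -1.1, 0.0]
gripper_width: 0.0594
```

Request:
{"op": "drive_tool", "data": {
  "targets": [
    {"linear": [0, 0, 0.5], "turn": [0, 0, 0], "hand": 255}
  ]
}}

```text
t: 40.22
eef_pos: [0.6367, -0.2457, 0.0505]
ee_rot: [179.8, 0.1, 110.0]
wrist_force: [-2.3, 1.1, 3.4]
gripper_width: 0.0595
```

Request:
{"op": "drive_tool", "data": {
  "targets": [
    {"linear": [0, 0, 0], "turn": [0, 0, 0], "hand": 60},
    {"linear": [0, 0, 0], "turn": [0, 0, 0], "hand": 0},
    {"linear": [0, 0, 0], "turn": [0, 0, 0], "hand": 0},
    {"linear": [0, 0, 0], "turn": [0, 0, 0], "hand": 0},
    {"linear": [0, 0, -12], "turn": [0, 0, 0], "hand": 0},
    {"linear": [0, 0, -30], "turn": [0, 0, 0], "hand": 0},
    {"linear": [0, 0, -40], "turn": [0, 0, 0], "hand": 0},
    {"linear": [0, 0, -40], "turn": [0, 0, 0], "hand": 0}
  ]
}}

```text
t: 41.22
eef_pos: [0.6354, -0.2453, 0.1759]
ee_rot: [179.9, 0.0, 110.0]
wrist_force: [0.3, 0.3, -0.2]
gripper_width: 0.0918
```

Request:
{"op": "drive_tool", "data": {
  "targets": [
    {"linear": [40, 0, -20], "turn": [0, 0, 0], "hand": 0},
    {"linear": [45, 0, 0], "turn": [0, 0, 0], "hand": 0},
    {"linear": [45, 0, 0], "turn": [0, 0, 0], "hand": 0},
    {"linear": [45, 0, 0], "turn": [0, 0, 0], "hand": 0},
    {"linear": [45, 0, 0], "turn": [0, 0, 0], "hand": 0},
    {"linear": [30, 0, 0], "turn": [0, 0, 0], "hand": 0},
    {"linear": [0, 0, 0], "turn": [0, 0, 0], "hand": 0}
  ]
}}

```text
t: 42.1
eef_pos: [0.5509, -0.0049, 0.2066]
ee_rot: [179.1, 0.5, 109.9]
wrist_force: [0.8, -0.7, -0.0]
gripper_width: 0.0918
```

```bash
python3 -c "
from h import *
s=sense();print(s['eef_pos'],s['dq'].round(1))
p,d=grab_frame('top');cv2.imwrite('pics/t9.png',p)
W=cloud('top',d)
q=proj('top',[.636,-.245,.096])[0].round().astype(int)
print('spk',fit(W,q,.096)); q=proj('top',[.425,-.37,.136])[0].round().astype(int); print('amp',fit(W,q,.136))
print('settop',fit(W,(217,251),.022));print('remote',fit(W,(408,175),.018))
p,d=grab_frame('side');cv2.imwrite('pics/s9.png',p)
"
```

```text
[ 0.5508751  -0.00491431  0.20658869] [ 0.8 -0.4  2.  -0.7  0.7  0.1  0.7]
spk {'n': 351, 'c': (634.6, -245.9), 'mean': array([ 634.7, -245.3]), 'size': (58.1, 56.2), 'ang': -46.1, 'z': 95.6, 'zs': 2.4}
amp {'n': 500, 'c': (448.1, -375.5), 'mean': array([ 445.1, -373.2]), 'size': (81.1, 53.8), 'ang': -16.3, 'z': 135.6, 'zs': 2.2}
settop {'n': 1117, 'c': (445.3, 122.7), 'mean': array([445.2, 122.4]), 'size': (96.8, 96.4), 'ang': -87.0, 'z': 21.3, 'zs': 2.4}
remote {'n': 801, 'c': (668.3, -436.8), 'mean': array([ 668.1, -435.5]), 'size': (164.7, 47.4), 'ang': 10.2, 'z': 17.8, 'zs': 2.6}
```

View pics/t9.png

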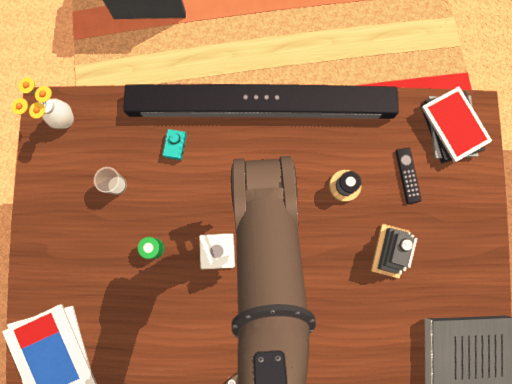

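View pics/s9.png

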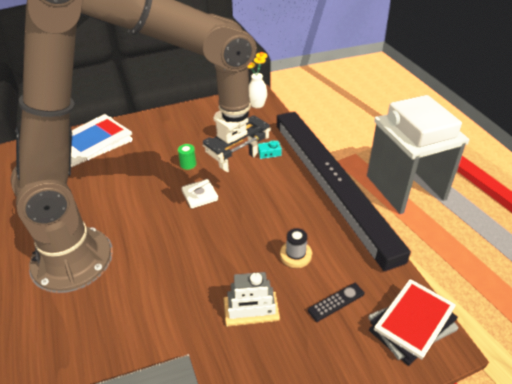

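The stack at (397,250) and the speaker on the stand at (348,184) are upright and centred. The flat box, remote and glass have not moved, and the gripper is clear. Handing in.

```bash
python3 -c "
from plant import *
print(finish_job())"
```

```text
the job is handed in; nothing more can be done
None
```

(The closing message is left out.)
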